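# Lay out slab glass on its pattern cards

## Robot

A 7-joint arm with a two-finger parallel gripper is mounted at the origin on the work surface. World frame = base frame: x ahead of the robot, y to its left, z up, the work surface at z = 0. Lengths are in m, angles in degrees, forces in N, time in s.
With the tool pointing down it reaches from about 0.425 to 1.025 m from the base axis. Payload 9.4 kg.
Tool frame: the origin (TCP) lies on the centre line of the jaws, within the pads' length; the fingertips stand 14 mm ahead of it and the grasp point (between the pads) lies 5 mm behind it; z points along the fingers, y is the line along which they close (so a half turn about z gives the same grasp; the last joint's range is limited). The gripper opens to 93 mm and grips with 3 to 60 N. Pads are 15 mm wide; open, the fingers measure 128 mm over their backs; the gripper's body (75 mm by 188 mm) begins 65 mm behind the grasp point.
Start: joints at [-72.634, 34.337, -0.143, 91.639, 0.103, 54.024, -4.572], TCP at [0.269, 0.673, 0.233] pointing down, gripper open.
Joint ranges: [-147.43, 147.43], [-19.82, 112.94], [-74.19, 73.91], [6.32, 146.72], [-59.91, 239.91], [6.04, 106.73], [-150.56, 150.56]. Speed limits (degrees/s): [127.2, 127.2, 172.46, 172.46, 180, 180, 180].

## Interface

Orientations are given as [roll, pitch, yaw] about the fixed x, y, z axes, in that order (R = Rz(yaw) Ry(pitch) Rx(roll)).
In Python, from bench import observe, camera, finish_job gives the robot as it stands. The module is installed in compiled form; this text tells all that it offers.
- The arm moves only by the tool servo_tool, never from a script. Its argument "deltas" is a list of rows, each an object of numbers: "ax", "ay", "az": the turn, a rotation vector about the tool's x, y, z each as a share of 180 degrees, from -1 to 1; "tx", "ty", "tz": the shift along the tool's x, y, z each as a share of 30 cm, from -1 to 1; "grip": the finger opening in mm, from 0 to 93. In form: [{"ax": .., "ay": .., "az": .., "tx": .., "ty": .., "tz": .., "grip": ..}, ...]. A call has 1 to 10 rows; each row is the pose to reach, as a shift and turn from the pose commanded when the call began, along the tool's axes at that moment, turning the shorter way round; what a row does not reach only later rows make up. A row lasts 1/12 s, in which the tool goes at most 41.7 mm and 7.16 degrees, less where a joint would pass 70% of its speed; a pose out of reach is approached as far as the arm can. A call with a number of a shift or a turn outside -1 to 1 is refused whole. A call with a gripper value outside its range is refused whole. The fingers move at their own pace and stop on an object; the grip force is fixed at half the most. Time passes only in rows, so rows that repeat a pose let the fingers close. It gives the time, the measured TCP pose, the force, the opening and the grip force at its end, in the units of the state.
- observe(): the state, without advancing time (a new reading comes with each control period).
- camera(name): name is "scene" or "top" or "wrist"; returns a dict with "color" (384x512x3 uint8, red, green, blue), "z_map" (384x512 float32, m along the optical axis (not along the pixel's ray), 0 where there is no reading), "K" (3x3 intrinsics, pixels), "R" (3x3) and "t" (3): a world point X has camera coordinates R X + t. Camera axes: x right, y down, z forward; pixel columns grow to the right and rows downward; lengths in m; the calibration is good to about 2 mm. A picture is of the moment at which its call begins.
- finish_job(): hands the job in; it is judged then, once.
The state is a dict: "time_s": time; "qpos": joint angles; "qd": joint speeds; "joint_torque": joint torques, N m; "position": TCP position; "eef_rot": TCP orientation; "contact_force": force on the tool from outside, world axes, zero at the start; "torque": the same for the moment, N m; "grip_width": finger opening in m; "grip_force": force on a finger pad.
Only numpy, scipy, OpenCV 4.12 (cv2) and the standard library are available. Lean on these libraries where they do the work, as an engineer would, in place of code of your own. Each camera call takes 0.05 s, during which the arm holds its last target. There are 200 camera calls.

## Task

Four cut pieces of slab glass are to be laid out for casting: put each one flat on the pattern card that bears its own outline, centred and turned to fit the drawn outline (the house-shaped piece with its peak at the outline's peak). Set the glass down gently, never dropping it, and leave the small flux tin among them where it stands.

Things in the scene. Friction and masses are not known exactly. Their poses are not given: they have to be found in the camera images.
- bar_center (a point): Oblong bar of opaque sea-green slab glass, 24 mm thick, lying flat. Point: its centre, half-way up (12 mm above its underside). 84 mm long along its x, 30 mm wide along its y; about 0.15 kg.
- square_center (a point): Square of opaque sea-green slab glass, 24 mm thick, lying flat. Point: its centre, half-way up (12 mm above its underside). 46 x 46 mm, sides along its x and y; about 0.125 kg.
- disc_center (a point): Round disc of opaque sea-green slab glass, 24 mm thick, lying flat. Point: its centre, half-way up (12 mm above its underside). 56 mm in diameter; about 0.15 kg.
- gable_center (a point): House-shaped pentagon of opaque sea-green slab glass, 24 mm thick, lying flat. Point: its centre, half-way up (12 mm above its underside). 56 mm long along its x (base edge at x = -28 mm, peak at +28 mm), 44 mm wide along y. Two parallel side walls run from x = -28 to +6 mm, then 45-degree slopes to the peak. About 0.12 kg, centre of mass near x = -5 mm.
- gable_point (a point): The peak of the house-shaped glass piece, half-way up (28 mm from its centre along its x).
- card_bar: Cream pattern card, 100 x 100 mm and 4 mm thick, fixed to the bench, with a black outline drawn on it, centred on the card, of the oblong bar. The outline's inside is 1 mm larger all round than the glass. Origin: centre of the card's underside (top at z = 4 mm). The outline's long direction is the card's x.
- card_square: Cream pattern card, 100 x 100 mm and 4 mm thick, fixed to the bench, with a black outline drawn on it, centred on the card, of the square. The outline's inside is 1 mm larger all round than the glass. Origin: centre of the card's underside (top at z = 4 mm). The outline's sides run along the card's x and y.
- card_disc: Cream pattern card, 100 x 100 mm and 4 mm thick, fixed to the bench, with a black outline drawn on it, centred on the card, of the round disc. The outline's inside is 1 mm larger all round than the glass. Origin: centre of the card's underside (top at z = 4 mm). 
- card_gable: Cream pattern card, 100 x 100 mm and 4 mm thick, fixed to the bench, with a black outline drawn on it, centred on the card, of the house-shaped piece. The outline's inside is 1 mm larger all round than the glass. Origin: centre of the card's underside (top at z = 4 mm). The outline's peak points along the card's +x and is 28 mm from the card's centre.
- tin: Bystander: small closed round steel flux tin, 50 mm in diameter, 36 mm tall, standing among the work. Origin: centre of its underside.
Mind the look-alikes: they are no part of the job. Leave any brown or red look-alike of the part that bears bar_center alone.

How it is judged:
By the outcome, as a careful person would: the job done as asked, in the order asked, and still so for the second after the job is handed in, with the robot touching nothing.
It also fails if it takes over 106 s, if anything falls off the work surface, if the arm or the gripper's body presses on something with over 40 N, if the wrist force passes 120 N, or if a joint passes its speed limit or range.

## Working session

There is one attempt and no reset: what is moved stays moved. The work goes in short steps, Python scripts to look and compute and a tool call to move; the robot and the scene stay as the last step left them, time stands still between calls to the robot, and variables do not carry over. Pictures are saved under pics/ and viewed, at most 15 in all, crops included, and the job is handed in when it is done.

Besides the shell and the picture viewer there is one more tool, called after "Emit:" as name(argument=value, ...) on one line, values as JSON. servo_tool: Moves the arm, as the interface text tells. Shift numbers are shares of 30 cm and turn numbers shares of 180 degrees, none past 1 either way. Its arguments: {"type":"object","properties":{"deltas":{"type":"array"}},"required":["deltas"]}

```bash
mkdir -p pics
python3 - <<'E'
from bench import observe,camera
import cv2,numpy as np,pickle
s=observe();print(s['time_s'],s['position'],s['eef_rot'],s['grip_width'])
d={}
for n in('scene','top'):
    c=camera(n);d[n]=c;cv2.imwrite(f'pics/{n}0.png',c['color'][:,:,::-1]);print(n,c['K'].tolist(),(-c['R'].T@c['t']))
pickle.dump(d,open('c0.pkl','wb'))
E
```

```text
0.0 [0.26861843 0.67288586 0.23174617] [-1.79908339e+02  8.82026904e-03  1.58242161e+02] 0.09322291096676853
scene [[370.553485489136, 0.0, 256.3634927972121], [0.0, 370.553485489136, 187.89958757389712], [0.0, 0.0, 1.0]] [1.04102818 0.80906162 0.63483741]
top [[451.5779831189353, 0.0, 251.20371092876195], [0.0, 451.5779831189353, 197.21592476346285], [0.0, 0.0, 1.0]] [ 0.37129311 -0.0157648   1.11485532]
```

View pics/top0.png

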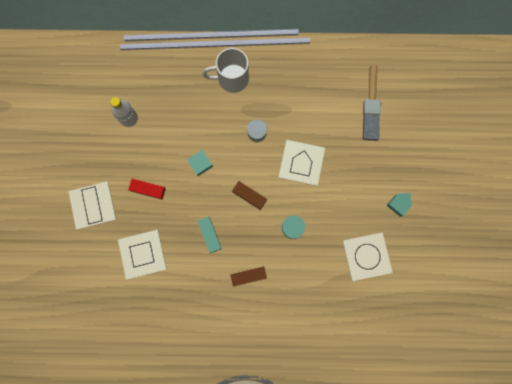

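View pics/scene0.png

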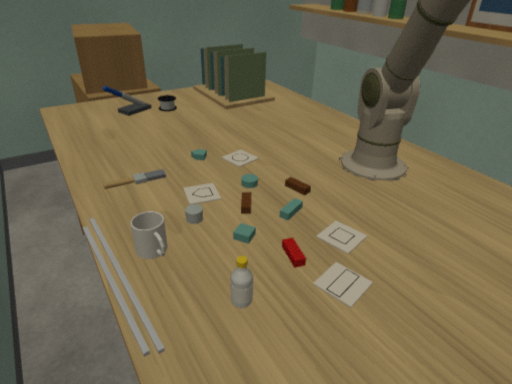

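The top view shows the sea-green pieces: square (200,162), bar (209,235), disc (293,227) and gable (401,203). The cards are bar (92,205), square (142,254), disc (367,256) and gable (302,162), and the tin is at (257,130). There are four bar candidates: red (147,189), brown (249,195), brown (248,276) and sea-green (209,235). Only the last matches the description, and I'll confirm it in a crop.

```bash
cat > h.py <<'E'
import numpy as np,cv2
from bench import observe,camera
def cast(c,uv,z):
    uv=np.asarray(uv,float).reshape(-1,2)
    d=np.c_[uv,np.ones(len(uv))]@np.linalg.inv(c['K']).T@c['R']
    o=-c['R'].T@c['t']; return (o+d*((z-o[2])/d[:,2])[:,None])[:,:2]
def hmap(c):
    h,w=c['z_map'].shape;v,u=np.mgrid[:h,:w]
    d=np.stack([u,v,np.ones_like(u)],-1)@np.linalg.inv(c['K']).T*c['z_map'][...,None]
    return ((d-c['t'])@c['R'])[...,2]
def masks(c):
    H,S,V=cv2.split(cv2.cvtColor(c['color'],cv2.COLOR_RGB2HSV)); 
    g=((H>70)&(H<95)&(S>90)&(V>60)).astype(np.uint8)
    card=((H>15)&(H<45)&(S<70)&(V>170)).astype(np.uint8)
    dark=(V<110).astype(np.uint8)
    return g,card,dark
def blobs(m,a):
    cs,_=cv2.findContours(m,cv2.RETR_EXTERNAL,cv2.CHAIN_APPROX_NONE)
    return [k for k in cs if cv2.contourArea(k)>a]
def desc(P):
    P=(np.asarray(P)*1000).astype(np.float32)
    (cx,cy),(w,h),a=cv2.minAreaRect(P)
    if w<h:w,h,a=h,w,a+90
    hull=cv2.convexHull(P);m=cv2.moments(hull)
    return dict(rect=np.round([cx,cy,w,h,(a+90)%180-90],1),cen=np.round([m['m10']/m['m00'],m['m01']/m['m00']],1),area=round(m['m00']))
E
python3 - <<'E'
from h import *
import pickle
d=pickle.load(open('c0.pkl','rb'));c=d['top'];g,card,dark=masks(c);Z=hmap(c)
for k in blobs(g,60):
    mm=np.zeros_like(g);cv2.drawContours(mm,[k],-1,1,-1);zz=Z[mm>0]
    t=(mm>0)&(Z>.018);kk=blobs(t.astype(np.uint8),30)
    print('G',k.reshape(-1,2).mean(0),np.percentile(zz,[10,50,90]).round(4),[desc(cast(c,q,.024)) for q in kk])
for k in blobs(cv2.morphologyEx(card,cv2.MORPH_CLOSE,np.ones((5,5))),400):
    print('C',k.reshape(-1,2).mean(0),desc(cast(c,k,.004)))
    mm=np.zeros_like(g);cv2.drawContours(mm,[k],-1,1,-1);mm=cv2.erode(mm,np.ones((5,5)))
    for q in blobs(mm*(cv2.cvtColor(c['color'],cv2.COLOR_RGB2GRAY)<140),60): print('   outl',desc(cast(c,q,.004)))
t=cv2.resize(c['color'][130:300,50:430],None,fx=2.1,fy=2.1,interpolation=cv2.INTER_CUBIC)
w=camera('wrist');print(w['K'][0,0],-w['R'].T@w['t'],w['R'])
cv2.imwrite('pics/crop1.png',np.vstack([t[:,:,::-1]]));cv2.imwrite('pics/w0.png',w['color'][:,:,::-1])
E
```

```text
C [366.9044586  256.28025478] {'rect': array([ 408.9, -287.9,  101.3,  100.7,  -77.5]), 'cen': array([ 409.1, -288. ]), 'area': 10057}
C [141.33757962 254.15923567] {'rect': array([404.5, 262.8, 101. , 100.7, -74.9]), 'cen': array([404.5, 262.9]), 'area': 10074}
C [ 91.71052632 204.86184211] {'rect': array([524. , 394.3, 101.5, 100.7, -74.3]), 'cen': array([524.1, 394.3]), 'area': 10044}
C [301.62251656 162.22516556] {'rect': array([ 641.4, -128.5,  101.7,  101.1,  -11.2]), 'cen': array([ 641.4, -128.5]), 'area': 10166}
275.1449321778072 [0.19252757 0.70260738 0.38306487] [[ 3.70787408e-01  9.28717719e-01 -3.11365874e-04]
 [ 8.89034586e-01 -3.54847056e-01  2.89311376e-01]
 [ 2.68578113e-01 -1.07549830e-01 -9.57234993e-01]]
```

View pics/crop1.png

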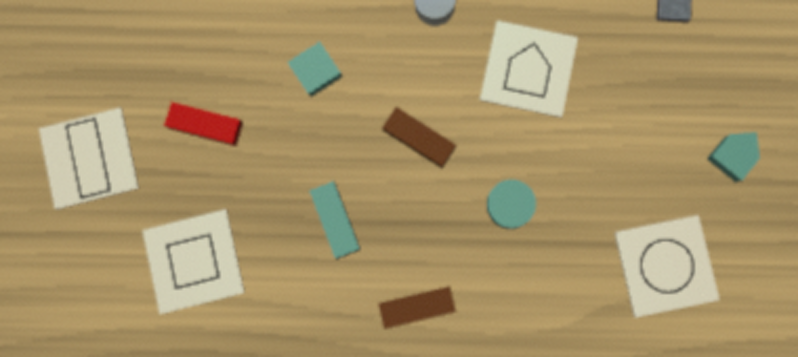

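View pics/w0.png

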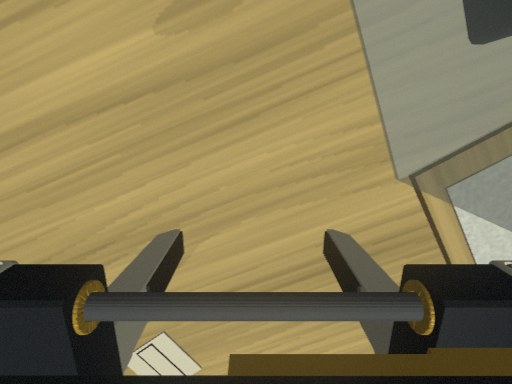

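The crop confirms the plain sea-green bar at crop (335,220), which is full-image (209,235). The other bars are clearly red or brown. The gable card's peak points up at crop (535,43), and the gable piece's peak points up-right. The wrist view shows the fingers, with nothing near them.

```bash
sed -i 's/g=((H>70)&(H<95)&(S>90)&(V>60))/g=((H>70)\&(H<95)\&(S>75)\&(V>40))/' h.py
python3 - <<'E'
from h import *
import pickle
d=pickle.load(open('c0.pkl','rb'));c=d['top'];Z=hmap(c)
for p in [(200,160),(209,235),(293,227),(401,202)]: print(cv2.cvtColor(c['color'],cv2.COLOR_RGB2HSV)[p[1],p[0]],end='')
H,S,V=cv2.split(cv2.cvtColor(c['color'],cv2.COLOR_RGB2HSV))
g=((H>60)&(H<100)&(S>60)).astype(np.uint8);g[:100]=0
for k in blobs(g,60):
    mm=np.zeros_like(g);cv2.drawContours(mm,[k],-1,1,-1);t=mm*(V>95)
    zz=Z[mm>0]
    print('G',k.reshape(-1,2).mean(0).round(),np.percentile(zz,[10,50,90]).round(4))
    for q in blobs(t.astype(np.uint8),50): 
        print('  ',desc(cast(c,q,.024)))
        ap=cv2.approxPolyDP(q,3,True);print((cast(c,ap,.024)*1000).round().tolist())
gr=cv2.cvtColor(c['color'],cv2.COLOR_RGB2GRAY)
for (u,v) in [(367,257),(142,254),(92,205),(302,163)]:
    b=(gr[v-17:v+18,u-17:u+18]<150).astype(np.uint8)
    for q in blobs(b,60)[:2]:
        q=q+[u-17,v-17];print('O',u,v,desc(cast(c,q,.004)))
b=((S<60)&(V>60)).astype(np.uint8)[110:145,240:275]
for q in blobs(b,80): print('tin',desc(cast(c,q+[240,110],.036)))
E
```

```text
[ 78  79 159][ 79  82 155][ 79  86 155][ 80  87 146]G [209. 234.] [0.021  0.0234 0.0262]
   {'rect': array([453.7,  96.9,  82.2,  28.6,  23.5]), 'cen': array([454. ,  96.9]), 'area': 2258}
[[496.0, 103.0], [486.0, 125.0], [414.0, 88.0], [424.0, 69.0]]
G [293. 227.] [0.0208 0.0234 0.026 ]
   {'rect': array([ 476.2, -104.8,   51. ,   50.9,  -89. ]), 'cen': array([ 475.9, -105.7]), 'area': 2117}
[[502.0, -101.0], [470.0, -79.0], [453.0, -92.0], [451.0, -113.0], [466.0, -130.0], [487.0, -130.0]]
G [401. 203.] [0.0192 0.023  0.0259]
   {'rect': array([ 541.7, -370.4,   52.4,   43.3,  -40.3]), 'cen': array([ 538.2, -367.9]), 'area': 1781}
[[561.0, -389.0], [560.0, -362.0], [535.0, -339.0], [511.0, -372.0], [533.0, -390.0]]
G [199. 162.] [0.0199 0.0231 0.0259]
   {'rect': array([632.2, 126.8,  45.2,  42. ,  35.5]), 'cen': array([632.1, 126.7]), 'area': 1840}
[[661.0, 124.0], [640.0, 155.0], [605.0, 131.0], [625.0, 97.0]]
O 367 257 {'rect': array([ 408. , -289. ,   61.2,   60.4,  -89. ]), 'cen': array([ 408.4, -288.5]), 'area': 2994}
O 142 254 {'rect': array([404.4, 262.7,  53.5,  53. , -74.9]), 'cen': array([404.3, 262.7]), 'area': 2785}
tin {'rect': array([712. , -13.8,  54. ,  47.2,   0.9]), 'cen': array([713.2, -14. ]), 'area': 2107}
```

```bash
cat > plan.py <<'E'
import sys,numpy as np
from bench import observe
# args: x,y,z,yaw (mm,deg) targets; each printed as a delta from the preceding one
s=observe();p=np.array(s['position'])*1000;yaw=s['eef_rot'][2]
print(round(s['time_s'],2),p.round(1),np.round(s['eef_rot'],2),'q7',round(s['qpos'][6],1))
for a in sys.argv[1:]:
    x,y,z,w=map(float,a.split(','));d=np.array([x,y,z])-p;r=np.radians(yaw)
    dw=(w-yaw+180)%360-180
    print(a,'tx %.4f ty %.4f tz %.4f az %.4f'%((d[0]*np.cos(r)+d[1]*np.sin(r))/300,(d[0]*np.sin(r)-d[1]*np.cos(r))/300,-d[2]/300,-dw/180),'rows %.1f %.1f'%(np.linalg.norm(d)/41.7,abs(dw)/7.16))
    p=np.array([x,y,z]);yaw=w
E
python3 plan.py 361,385,215,205 454,97,180,205
```

```text
0.15 [268.7 673.  231.9] [-179.93    0.    158.24] q7 -4.6
361,385,215,205 tx -0.6418 ty -0.7775 tz 0.0565 az -0.2598 rows 7.3 6.5
454,97,180,205 tx 0.1248 ty -1.0011 tz 0.1167 az -0.0000 rows 7.3 0.0
```

Emit:
servo_tool(deltas=[{"tx":-0.642,"ty":-0.778,"tz":0.056,"az":-0.26,"grip":60},{"tx":-0.642,"ty":-0.778,"tz":0.056,"az":-0.26,"grip":60},{"tx":-0.642,"ty":-0.778,"tz":0.056,"az":-0.26,"grip":60},{"tx":-0.642,"ty":-0.778,"tz":0.056,"az":-0.26,"grip":60},{"tx":-0.642,"ty":-0.778,"tz":0.056,"az":-0.26,"grip":60},{"tx":-0.642,"ty":-0.778,"tz":0.056,"az":-0.26,"grip":60},{"tx":-0.642,"ty":-0.778,"tz":0.056,"az":-0.26,"grip":60},{"tx":-0.642,"ty":-0.778,"tz":0.056,"az":-0.26,"grip":60}])

```text
invalid input at $.deltas[0]: expected keys ax, ay, az, tx, ty, tz, grip
```

Emit:
servo_tool(deltas=[{"tx":0.125,"ty":-1,"tz":0.117,"grip":60},{"tx":0.125,"ty":-1,"tz":0.117,"grip":60},{"tx":0.125,"ty":-1,"tz":0.117,"grip":60},{"tx":0.125,"ty":-1,"tz":0.117,"grip":60},{"tx":0.125,"ty":-1,"tz":0.117,"grip":60},{"tx":0.125,"ty":-1,"tz":0.117,"grip":60},{"tx":0.125,"ty":-1,"tz":0.117,"grip":60},{"tx":0.125,"ty":-1,"tz":0.117,"grip":60},{"tx":0.125,"ty":-1,"tz":0.117,"grip":60},{"tx":0.125,"ty":-1,"tz":0.117,"grip":60}])

```text
invalid input at $.deltas[0]: expected keys ax, ay, az, tx, ty, tz, grip
```

```bash
cat > look.py <<'E'
import sys
from h import *
s=observe();print(round(s['time_s'],2),np.round(np.array(s['position'])*1000,1),np.round(s['eef_rot'],2),round(s['grip_width']*1000,1))
c=camera('wrist');cv2.imwrite('pics/%s.png'%sys.argv[1],c['color'][:,:,::-1])
H,S,V=cv2.split(cv2.cvtColor(c['color'],cv2.COLOR_RGB2HSV));Z=hmap(c)
zt=float(sys.argv[2]) if len(sys.argv)>2 else .024
t=((H>60)&(H<100)&(S>60)&(V>60)&(Z>zt-.005)).astype(np.uint8)
for k in blobs(t,200):
    print('G',k.reshape(-1,2).mean(0).round(),desc(cast(c,k,zt)),(cast(c,cv2.approxPolyDP(k,5,True),zt)*1000).round().tolist())
m=((S<70)&(V>150)&(Z<.012)).astype(np.uint8);m=cv2.morphologyEx(m,cv2.MORPH_CLOSE,np.ones((9,9)))
for k in blobs(m,1500):
    print('C',k.reshape(-1,2).mean(0).round(),desc(cast(c,k,.004)))
    mm=np.zeros_like(m);cv2.drawContours(mm,[k],-1,1,-1);mm=cv2.erode(mm,np.ones((9,9)))
    for q in blobs(mm*((V<130)&(S<110)),300): print('  O',desc(cast(c,q,.004)))
E
python3 look.py w1
```

```text
0.15 [268.7 673.  231.9] [-179.93    0.    158.24] 92.9
C [163. 360.] {'rect': array([523.9, 396.1,  99.8,  99.6, -74.2]), 'cen': array([513.9, 402.5]), 'area': 7330}
```

View pics/w1.png

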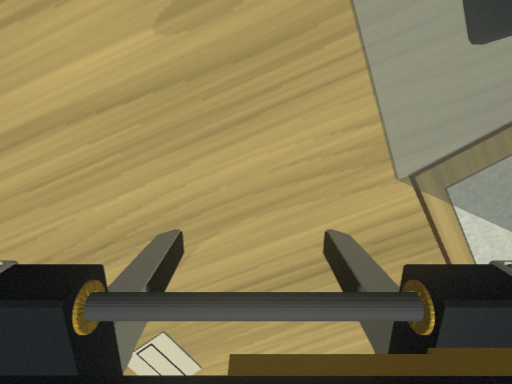

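The picture hasn't changed because both calls were refused: every key is needed. I'll resend them in full.

Emit:
servo_tool(deltas=[{"ax":0,"ay":0,"az":-0.26,"tx":-0.642,"ty":-0.778,"tz":0.056,"grip":60},{"ax":0,"ay":0,"az":-0.26,"tx":-0.642,"ty":-0.778,"tz":0.056,"grip":60},{"ax":0,"ay":0,"az":-0.26,"tx":-0.642,"ty":-0.778,"tz":0.056,"grip":60},{"ax":0,"ay":0,"az":-0.26,"tx":-0.642,"ty":-0.778,"tz":0.056,"grip":60},{"ax":0,"ay":0,"az":-0.26,"tx":-0.642,"ty":-0.778,"tz":0.056,"grip":60},{"ax":0,"ay":0,"az":-0.26,"tx":-0.642,"ty":-0.778,"tz":0.056,"grip":60},{"ax":0,"ay":0,"az":-0.26,"tx":-0.642,"ty":-0.778,"tz":0.056,"grip":60},{"ax":0,"ay":0,"az":-0.26,"tx":-0.642,"ty":-0.778,"tz":0.056,"grip":60}])

```text
time_s: 0.87
position: [0.3631, 0.3781, 0.2153]
eef_rot: [-179.8, -0.1, -155.1]
contact_force: [-0.9, -1.3, -1.0]
grip_width: 0.0602
grip_force: 0.0
```

Emit:
servo_tool(deltas=[{"ax":0,"ay":0,"az":0,"tx":0.125,"ty":-1,"tz":0.117,"grip":60},{"ax":0,"ay":0,"az":0,"tx":0.125,"ty":-1,"tz":0.117,"grip":60},{"ax":0,"ay":0,"az":0,"tx":0.125,"ty":-1,"tz":0.117,"grip":60},{"ax":0,"ay":0,"az":0,"tx":0.125,"ty":-1,"tz":0.117,"grip":60},{"ax":0,"ay":0,"az":0,"tx":0.125,"ty":-1,"tz":0.117,"grip":60},{"ax":0,"ay":0,"az":0,"tx":0.125,"ty":-1,"tz":0.117,"grip":60},{"ax":0,"ay":0,"az":0,"tx":0.125,"ty":-1,"tz":0.117,"grip":60},{"ax":0,"ay":0,"az":0,"tx":0.125,"ty":-1,"tz":0.117,"grip":60},{"ax":0,"ay":0,"az":0,"tx":0.125,"ty":-1,"tz":0.117,"grip":60},{"ax":0,"ay":0,"az":0,"tx":0.125,"ty":-1,"tz":0.117,"grip":60}])

```text
time_s: 1.7
position: [0.4544, 0.0973, 0.1807]
eef_rot: [180.0, 0.0, -155.1]
contact_force: [0.1, 1.2, 0.4]
grip_width: 0.06
grip_force: 0.0
```

```bash
python3 look.py w2
```

```text
1.7 [454.4  97.3 180.7] [ 1.7999e+02  1.0000e-02 -1.5510e+02] 60.0
G [219. 324.] {'rect': array([648.8, 137.6,  44.8,  14.9, -65.2]), 'cen': array([648.4, 135.4]), 'area': 533} [[651.0, 114.0], [664.0, 122.0], [640.0, 158.0]]
G [254. 187.] {'rect': array([454.5,  98.2,  83.8,  28.6,  22.7]), 'cen': array([454.3,  98.1]), 'area': 2353} [[421.0, 70.0], [497.0, 102.0], [487.0, 126.0], [411.0, 95.0]]
G [ 77. 130.] {'rect': array([ 475.9, -104.2,   57.4,   54.4,  -61.1]), 'cen': array([ 475.9, -104.1]), 'area': 2476} [[460.0, -127.0], [478.0, -133.0], [499.0, -121.0], [504.0, -100.0], [489.0, -80.0], [468.0, -76.0], [450.0, -92.0], [448.0, -106.0]]
C [ 36. 235.] {'rect': array([ 642.1, -129.2,  104.5,  102. ,   78.7]), 'cen': array([ 638.5, -126.4]), 'area': 9290}
  O {'rect': array([ 641.9, -127.8,   63.4,   50.9,  -12. ]), 'cen': array([ 636.7, -126.5]), 'area': 2579}
C [389. 201.] {'rect': array([405.1, 263.3, 100.6, 100. , -74.8]), 'cen': array([405.1, 263.2]), 'area': 10021}
  O {'rect': array([405.2, 263.5,  52.9,  52.4,  15.2]), 'cen': array([405.2, 263.5]), 'area': 2741}
```

View pics/w2.png

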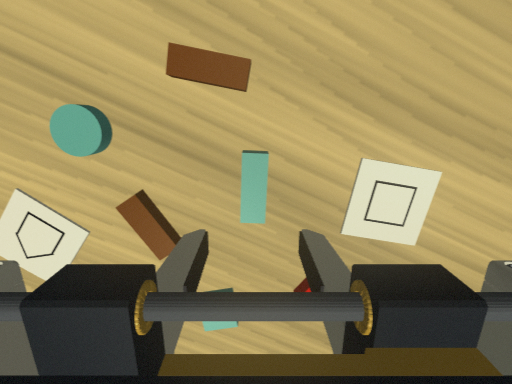

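The wrist view shows the bar at (254,187) with clear finger room, and agrees with the top view to about 1 mm.

```bash
python3 plan.py 454.4,97.8,18.5,203 454.4,97.8,110,203 524,394.8,110,195.7 524,394.8,23,195.7 524,394.8,120,195.7 632.2,127,150,125.5
```

```text
1.75 [454.2  98.4 180.8] [ 1.7997e+02  3.0000e-02 -1.5497e+02] q7 86.3
454.4,97.8,18.5,203 tx 0.0003 ty -0.0023 tz 0.5411 az 0.0113 rows 3.9 0.3
454.4,97.8,110,203 tx -0.0000 ty 0.0000 tz -0.3050 az -0.0000 rows 2.2 0.0
524,394.8,110,195.7 tx -0.6004 ty 0.8207 tz -0.0000 az 0.0406 rows 7.3 1.0
524,394.8,23,195.7 tx -0.0000 ty 0.0000 tz 0.2900 az -0.0000 rows 2.1 0.0
524,394.8,120,195.7 tx -0.0000 ty 0.0000 tz -0.3233 az -0.0000 rows 2.3 0.0
632.2,127,150,125.5 tx -0.1057 ty -0.9570 tz -0.1000 az 0.3900 rows 7.0 9.8
```

Emit:
servo_tool(deltas=[{"ax":0,"ay":0,"az":0.011,"tx":0,"ty":-0.002,"tz":0.2,"grip":60},{"ax":0,"ay":0,"az":0.011,"tx":0,"ty":-0.002,"tz":0.34,"grip":60},{"ax":0,"ay":0,"az":0.011,"tx":0,"ty":-0.002,"tz":0.45,"grip":60},{"ax":0,"ay":0,"az":0.011,"tx":0,"ty":-0.002,"tz":0.51,"grip":60},{"ax":0,"ay":0,"az":0.011,"tx":0,"ty":-0.002,"tz":0.54,"grip":60},{"ax":0,"ay":0,"az":0.011,"tx":0,"ty":-0.002,"tz":0.54,"grip":60},{"ax":0,"ay":0,"az":0.011,"tx":0,"ty":-0.002,"tz":0.54,"grip":60}])

```text
time_s: 2.33
position: [0.4542, 0.0982, 0.0192]
eef_rot: [180.0, -0.0, -156.8]
contact_force: [0.1, 0.1, 0.6]
grip_width: 0.06
grip_force: 0.0
```

Emit:
servo_tool(deltas=[{"ax":0,"ay":0,"az":0,"tx":0,"ty":0,"tz":0,"grip":20},{"ax":0,"ay":0,"az":0,"tx":0,"ty":0,"tz":0,"grip":20},{"ax":0,"ay":0,"az":0,"tx":0,"ty":0,"tz":0,"grip":20},{"ax":0,"ay":0,"az":0,"tx":0,"ty":0,"tz":0,"grip":20},{"ax":0,"ay":0,"az":0,"tx":0,"ty":0,"tz":0,"grip":20},{"ax":0,"ay":0,"az":0,"tx":0,"ty":0,"tz":0,"grip":20}])

```text
time_s: 2.83
position: [0.4548, 0.097, 0.0194]
eef_rot: [-180.0, 0.1, -157.0]
contact_force: [-1.2, 0.5, 10.0]
grip_width: 0.0297
grip_force: 30.0
```

Emit:
servo_tool(deltas=[{"ax":0,"ay":0,"az":0,"tx":0,"ty":0,"tz":-0.06,"grip":20},{"ax":0,"ay":0,"az":0,"tx":0,"ty":0,"tz":-0.18,"grip":20},{"ax":0,"ay":0,"az":0,"tx":0,"ty":0,"tz":-0.3,"grip":20},{"ax":0,"ay":0,"az":0.02,"tx":-0.05,"ty":0.07,"tz":-0.3,"grip":20},{"ax":0,"ay":0,"az":0.041,"tx":-0.12,"ty":0.16,"tz":-0.3,"grip":20},{"ax":0,"ay":0,"az":0.041,"tx":-0.19,"ty":0.26,"tz":-0.3,"grip":20},{"ax":0,"ay":0,"az":0.041,"tx":-0.26,"ty":0.36,"tz":-0.3,"grip":20},{"ax":0,"ay":0,"az":0.041,"tx":-0.33,"ty":0.46,"tz":-0.3,"grip":20},{"ax":0,"ay":0,"az":0.041,"tx":-0.4,"ty":0.55,"tz":-0.3,"grip":20},{"ax":0,"ay":0,"az":0.041,"tx":-0.44,"ty":0.6,"tz":-0.3,"grip":20}])

```text
time_s: 3.67
position: [0.5054, 0.319, 0.1089]
eef_rot: [179.9, 0.1, -164.1]
contact_force: [0.7, 0.7, -1.9]
grip_width: 0.0296
grip_force: 30.0
```

```bash
python3 plan.py 524,394.8,60,195.7; python3 look.py w3 .114
```

```text
3.67 [505.4 319.  108.9] [ 1.7988e+02  8.0000e-02 -1.6415e+02] q7 61.4
524,394.8,60,195.7 tx -0.1286 ty 0.2263 tz 0.1628 az 0.0009 rows 2.2 0.0
3.67 [505.4 319.  108.9] [ 1.7988e+02  8.0000e-02 -1.6415e+02] 29.6
G [253. 240.] {'rect': array([496.1, 316.2,  66. ,  30.4,  15.7]), 'cen': array([496.2, 316.3]), 'area': 1950} [[468.0, 295.0], [531.0, 311.0], [524.0, 339.0], [462.0, 321.0]]
C [330. 223.] {'rect': array([513.1, 397.4,  93.2,  77.4, -74.3]), 'cen': array([509.1, 400.5]), 'area': 6413}
C [224.  74.] {'rect': array([406. , 265.5, 101.3, 100.4, -74.8]), 'cen': array([405.9, 265.5]), 'area': 10083}
```

Emit:
servo_tool(deltas=[{"ax":0,"ay":0,"az":0,"tx":-0.06,"ty":0.11,"tz":0.04,"grip":20},{"ax":0,"ay":0,"az":0,"tx":-0.11,"ty":0.19,"tz":0.1,"grip":20},{"ax":0,"ay":0,"az":0,"tx":-0.128,"ty":0.22,"tz":0.16,"grip":20},{"ax":0,"ay":0,"az":0,"tx":-0.128,"ty":0.22,"tz":0.16,"grip":20},{"ax":0,"ay":0,"az":0,"tx":-0.128,"ty":0.22,"tz":0.16,"grip":20},{"ax":0,"ay":0,"az":0,"tx":-0.128,"ty":0.22,"tz":0.16,"grip":20}])

```text
time_s: 4.22
position: [0.5243, 0.3865, 0.0609]
eef_rot: [-179.9, -0.1, -164.4]
contact_force: [-0.3, -0.2, -2.2]
grip_width: 0.03
grip_force: 30.0
```

```bash
python3 look.py w4 .065;python3 plan.py 524,394.8,23.6,195.7
```

```text
4.22 [524.3 386.5  60.9] [-1.7992e+02 -6.0000e-02 -1.6438e+02] 30.0
G [253. 238.] {'rect': array([515.3, 384.1,  67.3,  30.3,  14.9]), 'cen': array([515.5, 384. ]), 'area': 1982} [[480.0, 388.0], [489.0, 361.0], [551.0, 379.0], [543.0, 407.0]]
C [265. 198.] {'rect': array([518.3, 393. , 100.2,  86.5, -74.4]), 'cen': array([513.2, 394. ]), 'area': 7676}
C [126.  44.] {'rect': array([426.7, 269.7, 100.1,  56.1, -74.8]), 'cen': array([426.9, 269.8]), 'area': 5563}
  O {'rect': array([415.4, 266.3,  52.8,  31.7, -74.4]), 'cen': array([415.4, 266.2]), 'area': 1663}
4.27 [524.7 386.5  61.4] [-1.7995e+02 -1.0000e-02 -1.6440e+02] q7 57.8
524,394.8,23.6,195.7 tx -0.0051 ty 0.0272 tz 0.1261 az -0.0006 rows 0.9 0.0
```

View pics/w4.png

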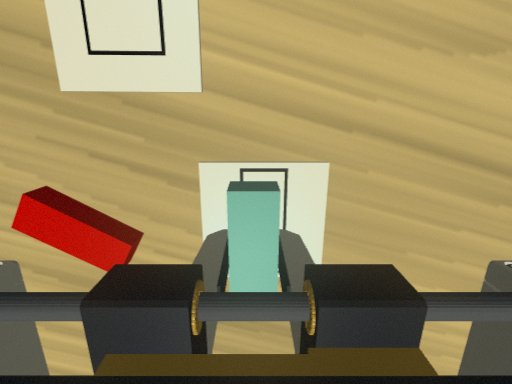

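The held bar is at (253,238), centred in the jaws, with its card outline just ahead at (263,195). I'll shift about 8 mm and lower it.

Emit:
servo_tool(deltas=[{"ax":0,"ay":0,"az":0,"tx":-0.005,"ty":0.028,"tz":0.02,"grip":20},{"ax":0,"ay":0,"az":0,"tx":-0.005,"ty":0.028,"tz":0.06,"grip":20},{"ax":0,"ay":0,"az":0,"tx":-0.005,"ty":0.028,"tz":0.09,"grip":20},{"ax":0,"ay":0,"az":0,"tx":-0.005,"ty":0.028,"tz":0.11,"grip":20},{"ax":0,"ay":0,"az":0,"tx":-0.005,"ty":0.028,"tz":0.119,"grip":20},{"ax":0,"ay":0,"az":0,"tx":-0.005,"ty":0.028,"tz":0.123,"grip":20},{"ax":0,"ay":0,"az":0,"tx":-0.005,"ty":0.028,"tz":0.126,"grip":20},{"ax":0,"ay":0,"az":0,"tx":-0.005,"ty":0.028,"tz":0.126,"grip":20},{"ax":0,"ay":0,"az":0,"tx":-0.005,"ty":0.028,"tz":0.126,"grip":20}])

```text
time_s: 5.02
position: [0.523, 0.3959, 0.0235]
eef_rot: [-179.9, -0.1, -164.3]
contact_force: [-4.5, -3.3, 9.1]
grip_width: 0.0299
grip_force: 30.0
```

```bash
python3 plan.py 524,394.8,23.4,195.7;python3 -c "
from bench import observe;print(observe()['contact_force'])"
```

```text
5.02 [523.  395.9  23.5] [-1.7994e+02 -7.0000e-02 -1.6433e+02] q7 56.9
524,394.8,23.4,195.7 tx -0.0022 ty -0.0043 tz 0.0004 az -0.0002 rows 0.0 0.0
[-4.51173264 -3.27637829  9.0773943 ]
```

Emit:
servo_tool(deltas=[{"ax":0,"ay":0,"az":0,"tx":0,"ty":0,"tz":0,"grip":50},{"ax":0,"ay":0,"az":0,"tx":0,"ty":0,"tz":0,"grip":50},{"ax":0,"ay":0,"az":0,"tx":0,"ty":0,"tz":0,"grip":50},{"ax":0,"ay":0,"az":0,"tx":0,"ty":0,"tz":0,"grip":60},{"ax":0,"ay":0,"az":0,"tx":0,"ty":0,"tz":-0.1,"grip":60},{"ax":0,"ay":0,"az":0,"tx":0,"ty":0,"tz":-0.24,"grip":60},{"ax":0,"ay":0,"az":0,"tx":0.02,"ty":0,"tz":-0.4,"grip":60},{"ax":0,"ay":0,"az":0,"tx":0.04,"ty":0,"tz":-0.46,"grip":60},{"ax":0,"ay":0,"az":0,"tx":0.04,"ty":0,"tz":-0.46,"grip":60},{"ax":0,"ay":0,"az":0,"tx":0.04,"ty":0,"tz":-0.46,"grip":60}])

```text
time_s: 5.85
position: [0.5126, 0.3939, 0.1626]
eef_rot: [179.9, 0.2, -164.3]
contact_force: [0.3, -0.1, -0.5]
grip_width: 0.0604
grip_force: 0.0
```

```bash
python3 look.py w5 .028; python3 plan.py 632.2,127,150,125.5
```

```text
5.85 [512.6 393.9 162.6] [ 1.7992e+02  1.7000e-01 -1.6431e+02] 60.4
G [  9. 232.] {'rect': array([6.290e+02, 1.451e+02, 5.460e+01, 2.640e+01, 6.000e-01]), 'cen': array([629.1, 142.4]), 'area': 974} [[602.0, 138.0], [605.0, 132.0], [634.0, 132.0], [629.0, 138.0], [641.0, 132.0], [634.0, 143.0], [647.0, 137.0], [643.0, 132.0], [656.0, 132.0], [640.0, 141.0], [640.0, 153.0], [649.0, 143.0], [639.0, 158.0]]
G [252. 200.] {'rect': array([522.9, 396.1,  82.6,  29.2,  15.4]), 'cen': array([522.9, 396.2]), 'area': 2373} [[487.0, 372.0], [566.0, 394.0], [559.0, 420.0], [479.0, 399.0]]
C [251. 191.] {'rect': array([525.4, 395. , 100.8, 100.3,  15.7]), 'cen': array([524.8, 394.8]), 'area': 9944}
C [158.  52.] {'rect': array([405.8, 263.9, 100.8,  98. , -74.3]), 'cen': array([405.7, 264. ]), 'area': 9803}
  O {'rect': array([405.1, 263.5,  52.5,  52.4,  15.2]), 'cen': array([405.1, 263.4]), 'area': 2724}
5.9 [512.1 393.4 161.1] [ 1.7999e+02  4.0000e-02 -1.6432e+02] q7 58.0
632.2,127,150,125.5 tx -0.1453 ty -0.9631 tz 0.0369 az 0.3899 rows 7.0 9.8
```

View pics/w5.png

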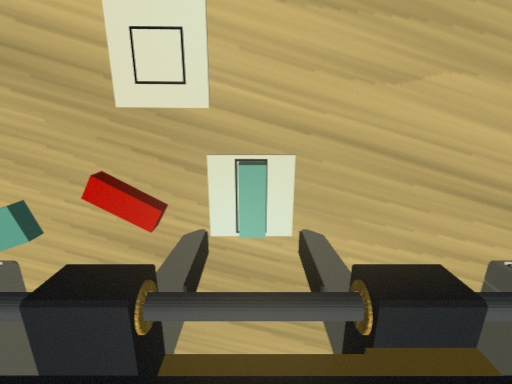

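The bar at (252,200) sits about 1.7 mm short along its axis and 1.8 mm to the +y side of the outline. I'll regrip it and nudge it.

Emit:
servo_tool(deltas=[{"ax":0,"ay":0,"az":0,"tx":-0.04,"ty":0,"tz":0.12,"grip":60},{"ax":0,"ay":0,"az":0,"tx":-0.04,"ty":0,"tz":0.25,"grip":60},{"ax":0,"ay":0,"az":0,"tx":-0.04,"ty":0,"tz":0.36,"grip":60},{"ax":0,"ay":0,"az":0,"tx":-0.04,"ty":0,"tz":0.42,"grip":60},{"ax":0,"ay":0,"az":0,"tx":-0.04,"ty":0,"tz":0.45,"grip":60},{"ax":0,"ay":0,"az":0,"tx":-0.04,"ty":0,"tz":0.459,"grip":60},{"ax":0,"ay":0,"az":0,"tx":-0.04,"ty":0,"tz":0.459,"grip":20},{"ax":0,"ay":0,"az":0,"tx":-0.04,"ty":0,"tz":0.459,"grip":20},{"ax":0,"ay":0,"az":0,"tx":-0.04,"ty":0,"tz":0.459,"grip":20},{"ax":0,"ay":0,"az":0,"tx":-0.04,"ty":0,"tz":0.459,"grip":20}])

```text
time_s: 6.73
position: [0.5243, 0.3971, 0.0246]
eef_rot: [180.0, 0.1, -164.3]
contact_force: [-0.0, 0.1, -0.7]
grip_width: 0.0381
grip_force: 0.0
```

Emit:
servo_tool(deltas=[{"ax":0,"ay":0,"az":0,"tx":0,"ty":0,"tz":0,"grip":20},{"ax":0,"ay":0,"az":0,"tx":0,"ty":0,"tz":-0.012,"grip":20},{"ax":0,"ay":0,"az":0,"tx":-0.006,"ty":-0.006,"tz":-0.015,"grip":20},{"ax":0,"ay":0,"az":0,"tx":-0.006,"ty":-0.006,"tz":-0.015,"grip":20},{"ax":0,"ay":0,"az":0,"tx":-0.006,"ty":-0.006,"tz":-0.015,"grip":20},{"ax":0,"ay":0,"az":0,"tx":-0.006,"ty":-0.006,"tz":-0.008,"grip":20},{"ax":0,"ay":0,"az":0,"tx":-0.006,"ty":-0.006,"tz":-0.003,"grip":20},{"ax":0,"ay":0,"az":0,"tx":-0.006,"ty":-0.006,"tz":0,"grip":20},{"ax":0,"ay":0,"az":0,"tx":-0.006,"ty":-0.006,"tz":0,"grip":20}])

```text
time_s: 7.48
position: [0.5259, 0.3955, 0.0244]
eef_rot: [-180.0, 0.0, -164.3]
contact_force: [-3.7, -2.6, 14.2]
grip_width: 0.0297
grip_force: 30.0
```

Emit:
servo_tool(deltas=[{"ax":0,"ay":0,"az":0,"tx":0,"ty":0,"tz":0,"grip":50},{"ax":0,"ay":0,"az":0,"tx":0,"ty":0,"tz":0,"grip":50},{"ax":0,"ay":0,"az":0,"tx":0,"ty":0,"tz":0,"grip":50},{"ax":0,"ay":0,"az":0,"tx":0,"ty":0,"tz":0,"grip":60},{"ax":0,"ay":0,"az":0,"tx":0,"ty":0,"tz":-0.1,"grip":60},{"ax":0,"ay":0,"az":0,"tx":0,"ty":0,"tz":-0.24,"grip":60},{"ax":0,"ay":0,"az":0,"tx":0.02,"ty":0,"tz":-0.4,"grip":60},{"ax":0,"ay":0,"az":0,"tx":0.04,"ty":0,"tz":-0.46,"grip":60},{"ax":0,"ay":0,"az":0,"tx":0.04,"ty":0,"tz":-0.46,"grip":60},{"ax":0,"ay":0,"az":0,"tx":0.04,"ty":0,"tz":-0.46,"grip":60}])

```text
time_s: 8.32
position: [0.5147, 0.3927, 0.1628]
eef_rot: [179.9, 0.2, -164.3]
contact_force: [0.4, -0.6, 0.9]
grip_width: 0.0602
grip_force: 0.0
```

```bash
python3 look.py w6 .028; python3 plan.py 632.2,127,150,125.5
```

```text
8.32 [514.7 392.7 162.8] [ 1.7993e+02  1.6000e-01 -1.6431e+02] 60.2
G [  9. 229.] {'rect': array([631.2, 144.6,  51.6,  28.3,   0.7]), 'cen': array([629.7, 141.9]), 'area': 1033} [[606.0, 130.0], [618.0, 130.0], [613.0, 138.0], [623.0, 130.0], [656.0, 131.0], [635.0, 135.0], [636.0, 141.0], [653.0, 138.0], [637.0, 149.0], [639.0, 158.0], [624.0, 149.0], [620.0, 154.0], [617.0, 141.0], [610.0, 146.0]]
G [253. 199.] {'rect': array([523.8, 395.1,  82.5,  29.4,  15.9]), 'cen': array([523.9, 395. ]), 'area': 2380} [[488.0, 370.0], [567.0, 392.0], [560.0, 419.0], [480.0, 397.0]]
C [252. 190.] {'rect': array([525.4, 394.9, 101.7, 100.3,  15.7]), 'cen': array([524.8, 394.7]), 'area': 10034}
C [160.  51.] {'rect': array([406.4, 264.1, 100.2,  97.2, -75. ]), 'cen': array([406.6, 264.2]), 'area': 9660}
  O {'rect': array([405.3, 263.5,  52.8,  52.4,  15.1]), 'cen': array([405.2, 263.5]), 'area': 2732}
8.37 [514.3 392.1 161.3] [ 1.7999e+02  3.0000e-02 -1.6432e+02] q7 58.1
632.2,127,150,125.5 tx -0.1395 ty -0.9571 tz 0.0375 az 0.3899 rows 7.0 9.8
```

The bar is now about 1 mm from the outline centre. I'll judge it again from the top later. Next is the square.

```bash
python3 plan.py 632,127,160,215.5
```

```text
8.37 [514.3 392.1 161.3] [ 1.7999e+02  3.0000e-02 -1.6432e+02] q7 58.1
632,127,160,215.5 tx -0.1389 ty -0.9569 tz 0.0042 az -0.1101 rows 7.0 2.8
```

Emit:
servo_tool(deltas=[{"ax":0,"ay":0,"az":-0.11,"tx":-0.139,"ty":-0.957,"tz":0.004,"grip":70},{"ax":0,"ay":0,"az":-0.11,"tx":-0.139,"ty":-0.957,"tz":0.004,"grip":70},{"ax":0,"ay":0,"az":-0.11,"tx":-0.139,"ty":-0.957,"tz":0.004,"grip":70},{"ax":0,"ay":0,"az":-0.11,"tx":-0.139,"ty":-0.957,"tz":0.004,"grip":70},{"ax":0,"ay":0,"az":-0.11,"tx":-0.139,"ty":-0.957,"tz":0.004,"grip":70},{"ax":0,"ay":0,"az":-0.11,"tx":-0.139,"ty":-0.957,"tz":0.004,"grip":70},{"ax":0,"ay":0,"az":-0.11,"tx":-0.139,"ty":-0.957,"tz":0.004,"grip":70},{"ax":0,"ay":0,"az":-0.11,"tx":-0.139,"ty":-0.957,"tz":0.004,"grip":70},{"ax":0,"ay":0,"az":-0.11,"tx":-0.139,"ty":-0.957,"tz":0.004,"grip":70},{"ax":0,"ay":0,"az":-0.11,"tx":-0.139,"ty":-0.957,"tz":0.004,"grip":70}])

```text
time_s: 9.2
position: [0.6313, 0.1273, 0.1583]
eef_rot: [179.9, -0.1, -144.5]
contact_force: [0.1, 0.3, -0.5]
grip_width: 0.0698
grip_force: 0.0
```

```bash
python3 look.py w7 ; python3 plan.py 632.2,127,18.5,215.5
```

```text
9.2 [631.3 127.3 158.3] [ 1.7990e+02 -1.2000e-01 -1.4454e+02] 69.8
G [492. 249.] {'rect': array([525. , 394.3,  83.1,  39.3,  15.6]), 'cen': array([527.8, 392.2]), 'area': 2471} [[487.0, 377.0], [492.0, 365.0], [560.0, 384.0], [563.0, 413.0], [536.0, 401.0], [525.0, 415.0], [515.0, 411.0]]
G [251. 195.] {'rect': array([633.6, 127.7,  46.4,  44.4,  34.1]), 'cen': array([633.8, 127.7]), 'area': 2015} [[627.0, 98.0], [665.0, 122.0], [641.0, 158.0], [603.0, 133.0]]
C [468. 228.] {'rect': array([528. , 376.7,  97.8,  63.8,  15.6]), 'cen': array([522.5, 368.5]), 'area': 4549}
C [476.  91.] {'rect': array([405. , 265. , 104. , 101.1, -74.7]), 'cen': array([413.8, 257.6]), 'area': 8143}
C [42. 53.] {'rect': array([ 641.6, -128.6,  104.8,  103.1,  -11.3]), 'cen': array([ 641.9, -119.8]), 'area': 8571}
  O {'rect': array([ 642.4, -127.9,   63.8,   52.2,  -10.3]), 'cen': array([ 636.9, -126.5]), 'area': 2612}
9.25 [631.1 128.4 158.7] [ 1.7990e+02 -8.0000e-02 -1.4443e+02] q7 98.3
632.2,127,18.5,215.5 tx -0.0001 ty -0.0060 tz 0.4674 az 0.0004 rows 3.4 0.0
```

Emit:
servo_tool(deltas=[{"ax":0,"ay":0,"az":0.008,"tx":-0.004,"ty":-0.005,"tz":0.12,"grip":70},{"ax":0,"ay":0,"az":0.008,"tx":-0.004,"ty":-0.005,"tz":0.25,"grip":70},{"ax":0,"ay":0,"az":0.008,"tx":-0.004,"ty":-0.005,"tz":0.36,"grip":70},{"ax":0,"ay":0,"az":0.008,"tx":-0.004,"ty":-0.005,"tz":0.43,"grip":70},{"ax":0,"ay":0,"az":0.008,"tx":-0.004,"ty":-0.005,"tz":0.46,"grip":70},{"ax":0,"ay":0,"az":0.008,"tx":-0.004,"ty":-0.005,"tz":0.465,"grip":70},{"ax":0,"ay":0,"az":0.008,"tx":-0.004,"ty":-0.005,"tz":0.465,"grip":70},{"ax":0,"ay":0,"az":0.008,"tx":-0.004,"ty":-0.005,"tz":0.465,"grip":70}])

```text
time_s: 9.92
position: [0.6346, 0.1275, 0.0218]
eef_rot: [-180.0, 0.1, -145.9]
contact_force: [0.5, -0.6, 0.4]
grip_width: 0.0698
grip_force: 0.0
```

Emit:
servo_tool(deltas=[{"ax":0,"ay":0,"az":0,"tx":0,"ty":0,"tz":0,"grip":35},{"ax":0,"ay":0,"az":0,"tx":0,"ty":0,"tz":0,"grip":35},{"ax":0,"ay":0,"az":0,"tx":0,"ty":0,"tz":0,"grip":35},{"ax":0,"ay":0,"az":0,"tx":0,"ty":0,"tz":0,"grip":35},{"ax":0,"ay":0,"az":0,"tx":0,"ty":0,"tz":0,"grip":35},{"ax":0,"ay":0,"az":0,"tx":0,"ty":0,"tz":0,"grip":35}])

```text
time_s: 10.42
position: [0.6342, 0.1265, 0.0212]
eef_rot: [-180.0, 0.0, -146.0]
contact_force: [-0.9, 0.2, 6.4]
grip_width: 0.0459
grip_force: 30.0
```

```bash
python3 plan.py 632.2,127,90,214 520,195,90,195.1 405,263,90,195.1
```

```text
10.42 [634.2 126.5  21.2] [-1.7998e+02  5.0000e-02 -1.4597e+02] q7 94.0
632.2,127,90,214 tx 0.0048 ty 0.0051 tz -0.2292 az 0.0002 rows 1.6 0.0
520,195,90,195.1 tx 0.1833 ty 0.3971 tz -0.0000 az 0.1050 rows 3.1 2.6
405,263,90,195.1 tx 0.3111 ty 0.3187 tz -0.0000 az -0.0000 rows 3.2 0.0
```

Emit:
servo_tool(deltas=[{"ax":0,"ay":0,"az":0,"tx":0,"ty":0,"tz":-0.06,"grip":35},{"ax":0,"ay":0,"az":0,"tx":0,"ty":0,"tz":-0.15,"grip":35},{"ax":0,"ay":0,"az":0.01,"tx":0.02,"ty":0.04,"tz":-0.2,"grip":35},{"ax":0,"ay":0,"az":0.03,"tx":0.06,"ty":0.13,"tz":-0.2,"grip":35},{"ax":0,"ay":0,"az":0.06,"tx":0.12,"ty":0.25,"tz":-0.2,"grip":35},{"ax":0,"ay":0,"az":0.09,"tx":0.18,"ty":0.37,"tz":-0.2,"grip":35},{"ax":0,"ay":0,"az":0.105,"tx":0.24,"ty":0.5,"tz":-0.2,"grip":35},{"ax":0,"ay":0,"az":0.105,"tx":0.3,"ty":0.63,"tz":-0.2,"grip":35},{"ax":0,"ay":0,"az":0.105,"tx":0.35,"ty":0.74,"tz":-0.2,"grip":35},{"ax":0,"ay":0,"az":0.105,"tx":0.379,"ty":0.804,"tz":-0.2,"grip":35}])

```text
time_s: 11.25
position: [0.4005, 0.2645, 0.0806]
eef_rot: [180.0, -0.1, -164.7]
contact_force: [-0.5, -0.8, -2.2]
grip_width: 0.0458
grip_force: 30.0
```

Emit:
servo_tool(deltas=[{"ax":0,"ay":0,"az":0,"tx":0,"ty":0,"tz":0,"grip":35},{"ax":0,"ay":0,"az":0,"tx":0,"ty":0,"tz":0,"grip":35},{"ax":0,"ay":0,"az":0,"tx":0,"ty":0,"tz":0,"grip":35},{"ax":0,"ay":0,"az":0,"tx":0,"ty":0,"tz":0,"grip":35}])

```text
time_s: 11.58
position: [0.4059, 0.2621, 0.0805]
eef_rot: [-180.0, 0.0, -165.0]
contact_force: [-0.1, 0.0, -1.5]
grip_width: 0.0458
grip_force: 30.0
```

```bash
python3 look.py w8 .083; python3 plan.py 405,263.2,25.3,195.1
```

```text
11.58 [405.9 262.1  80.5] [-1.7999e+02  4.0000e-02 -1.6496e+02] 45.8
G [253. 253.] {'rect': array([405.1, 261.8,  47.7,  46.4,  15. ]), 'cen': array([405.2, 261.9]), 'area': 2175} [[389.0, 235.0], [434.0, 247.0], [422.0, 290.0], [377.0, 276.0]]
C [255. 190.] {'rect': array([390.9, 259.5, 100.2,  70.9, -75. ]), 'cen': array([390.7, 259.5]), 'area': 7038}
11.63 [405.8 262.   80.5] [-1.7999e+02  3.0000e-02 -1.6498e+02] q7 61.3
405,263.2,25.3,195.1 tx 0.0016 ty 0.0047 tz 0.1840 az -0.0005 rows 1.3 0.0
```

View pics/w8.png

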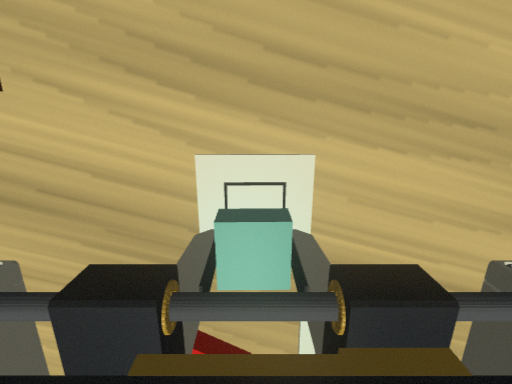

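The held square is at (253,253), squared to the outline and about 1.6 mm short in y. Lowering with that correction.

Emit:
servo_tool(deltas=[{"ax":0,"ay":0,"az":0,"tx":-0.001,"ty":0.005,"tz":0.04,"grip":35},{"ax":0,"ay":0,"az":0,"tx":-0.001,"ty":0.005,"tz":0.09,"grip":35},{"ax":0,"ay":0,"az":0,"tx":-0.001,"ty":0.005,"tz":0.135,"grip":35},{"ax":0,"ay":0,"az":0,"tx":-0.001,"ty":0.005,"tz":0.16,"grip":35},{"ax":0,"ay":0,"az":0,"tx":-0.001,"ty":0.005,"tz":0.174,"grip":35},{"ax":0,"ay":0,"az":0,"tx":-0.001,"ty":0.005,"tz":0.18,"grip":35},{"ax":0,"ay":0,"az":0,"tx":-0.001,"ty":0.005,"tz":0.184,"grip":35},{"ax":0,"ay":0,"az":0,"tx":-0.001,"ty":0.005,"tz":0.184,"grip":35},{"ax":0,"ay":0,"az":0,"tx":-0.001,"ty":0.005,"tz":0.184,"grip":35}])

```text
time_s: 12.38
position: [0.4048, 0.2643, 0.0258]
eef_rot: [180.0, 0.0, -164.9]
contact_force: [-0.1, 0.9, -1.5]
grip_width: 0.0459
grip_force: 30.0
```

Emit:
servo_tool(deltas=[{"ax":0,"ay":0,"az":0,"tx":0,"ty":0,"tz":0.001,"grip":35},{"ax":0,"ay":0,"az":0,"tx":0,"ty":0,"tz":0.002,"grip":35},{"ax":0,"ay":0,"az":0,"tx":0,"ty":0,"tz":0.003,"grip":35},{"ax":0,"ay":0,"az":0,"tx":0,"ty":0,"tz":0.003,"grip":35}])

```text
time_s: 12.72
position: [0.4047, 0.2644, 0.0251]
eef_rot: [180.0, 0.1, -164.9]
contact_force: [-1.3, -0.7, 8.5]
grip_width: 0.0457
grip_force: 30.0
```

Emit:
servo_tool(deltas=[{"ax":0,"ay":0,"az":0,"tx":0,"ty":0,"tz":0,"grip":70},{"ax":0,"ay":0,"az":0,"tx":0,"ty":0,"tz":0,"grip":70},{"ax":0,"ay":0,"az":0,"tx":0,"ty":0,"tz":0,"grip":70},{"ax":0,"ay":0,"az":0,"tx":0,"ty":0,"tz":0,"grip":70},{"ax":0,"ay":0,"az":0,"tx":0,"ty":0,"tz":-0.1,"grip":70},{"ax":0,"ay":0,"az":0,"tx":0,"ty":0,"tz":-0.24,"grip":70},{"ax":0,"ay":0,"az":0,"tx":0,"ty":0,"tz":-0.4,"grip":70},{"ax":0,"ay":0,"az":0,"tx":0,"ty":0,"tz":-0.46,"grip":70},{"ax":0,"ay":0,"az":0,"tx":0,"ty":0,"tz":-0.46,"grip":70},{"ax":0,"ay":0,"az":0,"tx":0,"ty":0,"tz":-0.46,"grip":70}])

```text
time_s: 13.55
position: [0.4052, 0.2647, 0.1639]
eef_rot: [179.9, 0.2, -164.9]
contact_force: [0.1, -0.5, -0.1]
grip_width: 0.0699
grip_force: 0.0
```

```bash
python3 look.py w9 .028; python3 plan.py 475.9,-104.5,160,195.1
```

```text
13.55 [405.2 264.7 163.9] [ 179.92    0.19 -164.87] 69.9
G [326. 328.] {'rect': array([553.3, 402.3,  30.2,  20.3, -75. ]), 'cen': array([554.2, 401.1]), 'area': 534} [[547.0, 386.0], [567.0, 392.0], [558.0, 419.0], [542.0, 407.0]]
G [253. 192.] {'rect': array([404.8, 264.5,  45.1,  45. ,  15.1]), 'cen': array([404.8, 264.5]), 'area': 2011} [[389.0, 237.0], [432.0, 249.0], [421.0, 291.0], [378.0, 281.0]]
C [251. 184.] {'rect': array([404.7, 263.2, 100.3,  99.9, -74.9]), 'cen': array([404.7, 263.2]), 'area': 9988}
  O {'rect': array([404.9, 262.9,  51.8,  50.6, -74.9]), 'cen': array([399.3, 254.7]), 'area': 1541}
13.6 [404.6 264.2 162.7] [ 1.7998e+02  6.0000e-02 -1.6487e+02] q7 62.1
475.9,-104.5,160,195.1 tx 0.0915 ty -1.2485 tz 0.0090 az 0.0002 rows 9.0 0.0
```

The square is 1.3 mm too far in +y, so I'll nudge it.

Emit:
servo_tool(deltas=[{"ax":0,"ay":0,"az":0,"tx":0,"ty":0,"tz":0.12,"grip":70},{"ax":0,"ay":0,"az":0,"tx":0,"ty":0,"tz":0.25,"grip":70},{"ax":0,"ay":0,"az":0,"tx":0,"ty":0,"tz":0.36,"grip":70},{"ax":0,"ay":0,"az":0,"tx":0,"ty":0,"tz":0.42,"grip":70},{"ax":0,"ay":0,"az":0,"tx":0,"ty":0,"tz":0.45,"grip":70},{"ax":0,"ay":0,"az":0,"tx":0,"ty":0,"tz":0.46,"grip":70},{"ax":0,"ay":0,"az":0,"tx":0,"ty":0,"tz":0.46,"grip":35},{"ax":0,"ay":0,"az":0,"tx":0,"ty":0,"tz":0.46,"grip":35},{"ax":0,"ay":0,"az":0,"tx":0,"ty":0,"tz":0.46,"grip":35},{"ax":0,"ay":0,"az":0,"tx":0,"ty":0,"tz":0.46,"grip":35}])

```text
time_s: 14.43
position: [0.4051, 0.2646, 0.0255]
eef_rot: [180.0, 0.1, -164.9]
contact_force: [0.5, 0.7, 0.1]
grip_width: 0.0477
grip_force: 0.0
```

Emit:
servo_tool(deltas=[{"ax":0,"ay":0,"az":0,"tx":0,"ty":0,"tz":0,"grip":35},{"ax":0,"ay":0,"az":0,"tx":0,"ty":0,"tz":-0.012,"grip":35},{"ax":0,"ay":0,"az":0,"tx":0.001,"ty":-0.004,"tz":-0.015,"grip":35},{"ax":0,"ay":0,"az":0,"tx":0.001,"ty":-0.004,"tz":-0.015,"grip":35},{"ax":0,"ay":0,"az":0,"tx":0.001,"ty":-0.004,"tz":-0.015,"grip":35},{"ax":0,"ay":0,"az":0,"tx":0.001,"ty":-0.004,"tz":-0.008,"grip":35},{"ax":0,"ay":0,"az":0,"tx":0.001,"ty":-0.004,"tz":-0.003,"grip":35},{"ax":0,"ay":0,"az":0,"tx":0.001,"ty":-0.004,"tz":0,"grip":35},{"ax":0,"ay":0,"az":0,"tx":0.001,"ty":-0.004,"tz":0,"grip":35}])

```text
time_s: 15.18
position: [0.4046, 0.2631, 0.0254]
eef_rot: [180.0, 0.1, -164.9]
contact_force: [-2.3, -2.1, 21.5]
grip_width: 0.0456
grip_force: 30.0
```

Emit:
servo_tool(deltas=[{"ax":0,"ay":0,"az":0,"tx":0,"ty":0,"tz":0,"grip":70},{"ax":0,"ay":0,"az":0,"tx":0,"ty":0,"tz":0,"grip":70},{"ax":0,"ay":0,"az":0,"tx":0,"ty":0,"tz":0,"grip":70},{"ax":0,"ay":0,"az":0,"tx":0,"ty":0,"tz":0,"grip":70},{"ax":0,"ay":0,"az":0,"tx":0,"ty":0,"tz":-0.1,"grip":70},{"ax":0,"ay":0,"az":0,"tx":0,"ty":0,"tz":-0.24,"grip":70},{"ax":0,"ay":0,"az":0,"tx":0,"ty":0,"tz":-0.4,"grip":70},{"ax":0,"ay":0,"az":0,"tx":0,"ty":0,"tz":-0.46,"grip":70},{"ax":0,"ay":0,"az":0,"tx":0,"ty":0,"tz":-0.46,"grip":70},{"ax":0,"ay":0,"az":0,"tx":0,"ty":0,"tz":-0.46,"grip":70}])

```text
time_s: 16.02
position: [0.4052, 0.2634, 0.1638]
eef_rot: [179.9, 0.2, -164.9]
contact_force: [0.1, -0.5, 0.0]
grip_width: 0.0701
grip_force: 0.0
```

```bash
python3 look.py w10 .028; python3 plan.py 440,80,160,150 475.9,-104.5,160,100
```

```text
16.02 [405.2 263.4 163.8] [ 179.93    0.18 -164.88] 70.1
G [326. 328.] {'rect': array([553.7, 401.8,  29.1,  21.9, -75. ]), 'cen': array([554.5, 400.4]), 'area': 542} [[547.0, 386.0], [567.0, 393.0], [559.0, 418.0], [542.0, 405.0]]
G [253. 191.] {'rect': array([403.6, 263.2,  45.7,  45. , -74.9]), 'cen': array([403.6, 263.1]), 'area': 2019} [[387.0, 237.0], [431.0, 248.0], [420.0, 289.0], [377.0, 279.0]]
C [253. 184.] {'rect': array([404.9, 263.1, 100.5,  98.7, -74.9]), 'cen': array([404.9, 263.2]), 'area': 9878}
16.07 [404.6 263.  162.5] [ 1.7998e+02  5.0000e-02 -1.6486e+02] q7 61.8
440,80,160,150 tx 0.0454 ty -0.6196 tz 0.0085 az 0.2508 rows 4.5 6.3
475.9,-104.5,160,100 tx -0.4111 ty -0.4728 tz -0.0000 az 0.2778 rows 4.5 7.0
```

Square done. Next, the disc.

Emit:
servo_tool(deltas=[{"ax":0,"ay":0,"az":0.251,"tx":0.045,"ty":-0.62,"tz":0.008,"grip":80},{"ax":0,"ay":0,"az":0.251,"tx":0.045,"ty":-0.62,"tz":0.008,"grip":80},{"ax":0,"ay":0,"az":0.251,"tx":0.045,"ty":-0.62,"tz":0.008,"grip":80},{"ax":0,"ay":0,"az":0.251,"tx":0.045,"ty":-0.62,"tz":0.008,"grip":80},{"ax":0,"ay":0,"az":0.251,"tx":0.045,"ty":-0.62,"tz":0.008,"grip":80},{"ax":0,"ay":0,"az":0.251,"tx":0.045,"ty":-0.62,"tz":0.008,"grip":80},{"ax":0,"ay":0,"az":0.251,"tx":0.045,"ty":-0.62,"tz":0.008,"grip":80},{"ax":0,"ay":0,"az":0.251,"tx":0.045,"ty":-0.62,"tz":0.008,"grip":80}])

```text
time_s: 16.73
position: [0.4394, 0.0792, 0.1585]
eef_rot: [-179.8, -0.1, 149.8]
contact_force: [0.2, -0.8, -0.2]
grip_width: 0.0797
grip_force: 0.0
```

Emit:
servo_tool(deltas=[{"ax":0,"ay":0,"az":0.061,"tx":-0.411,"ty":-0.473,"tz":0,"grip":80},{"ax":0,"ay":0,"az":0.061,"tx":-0.411,"ty":-0.473,"tz":0,"grip":80},{"ax":0,"ay":0,"az":0.061,"tx":-0.411,"ty":-0.473,"tz":0,"grip":80},{"ax":0,"ay":0,"az":0.061,"tx":-0.411,"ty":-0.473,"tz":0,"grip":80},{"ax":0,"ay":0,"az":0.061,"tx":-0.411,"ty":-0.473,"tz":0,"grip":80},{"ax":0,"ay":0,"az":0.061,"tx":-0.411,"ty":-0.473,"tz":0,"grip":80},{"ax":0,"ay":0,"az":0.061,"tx":-0.411,"ty":-0.473,"tz":0,"grip":80},{"ax":0,"ay":0,"az":0.061,"tx":-0.411,"ty":-0.473,"tz":0,"grip":80},{"ax":0,"ay":0,"az":0.061,"tx":-0.411,"ty":-0.473,"tz":0,"grip":80}])

```text
time_s: 17.48
position: [0.4754, -0.1029, 0.1595]
eef_rot: [-180.0, -0.1, 139.2]
contact_force: [0.1, -0.2, 0.3]
grip_width: 0.08
grip_force: 0.0
```

```bash
python3 look.py w11; python3 plan.py 476,-104.2,19.5,139 408.8,-288,90,139
```

```text
17.48 [ 475.4 -102.9  159.5] [-1.7997e+02 -8.0000e-02  1.3916e+02] 80.0
G [253. 195.] {'rect': array([ 476.1, -105.6,   55.3,   53.5,  -40.9]), 'cen': array([ 476.5, -105.7]), 'area': 2361} [[461.0, -82.0], [449.0, -101.0], [453.0, -119.0], [471.0, -132.0], [493.0, -128.0], [504.0, -110.0], [499.0, -90.0], [478.0, -78.0]]
C [105. 239.] {'rect': array([ 409.3, -286.7,  100. ,   99.5,   12.6]), 'cen': array([ 406.2, -283.6]), 'area': 9122}
17.53 [ 475.6 -102.9  159.6] [-1.7998e+02 -6.0000e-02  1.3916e+02] q7 63.7
476,-104.2,19.5,139 tx -0.0039 ty -0.0022 tz 0.4671 az 0.0009 rows 3.4 0.0
408.8,-288,90,139 tx -0.2329 ty -0.6093 tz -0.2350 az -0.0000 rows 5.0 0.0
```

View pics/w11.png

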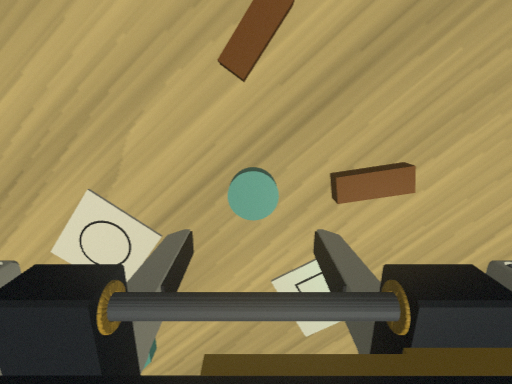

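The disc is at (253,195), clear on both sides, and the nearest brown bar at (373,183) is out of reach of the fingers.

Emit:
servo_tool(deltas=[{"ax":0,"ay":0,"az":0,"tx":-0.007,"ty":-0.005,"tz":0.12,"grip":80},{"ax":0,"ay":0,"az":0,"tx":-0.007,"ty":-0.005,"tz":0.25,"grip":80},{"ax":0,"ay":0,"az":0,"tx":-0.007,"ty":-0.005,"tz":0.36,"grip":80},{"ax":0,"ay":0,"az":0,"tx":-0.007,"ty":-0.005,"tz":0.43,"grip":80},{"ax":0,"ay":0,"az":0,"tx":-0.007,"ty":-0.005,"tz":0.46,"grip":80},{"ax":0,"ay":0,"az":0,"tx":-0.007,"ty":-0.005,"tz":0.466,"grip":80},{"ax":0,"ay":0,"az":0,"tx":-0.007,"ty":-0.005,"tz":0.466,"grip":80},{"ax":0,"ay":0,"az":0,"tx":-0.007,"ty":-0.005,"tz":0.466,"grip":80}])

```text
time_s: 18.2
position: [0.477, -0.1068, 0.0213]
eef_rot: [180.0, 0.1, 139.0]
contact_force: [0.3, 0.1, 0.2]
grip_width: 0.0802
grip_force: 0.0
```

Emit:
servo_tool(deltas=[{"ax":0,"ay":0,"az":0,"tx":0,"ty":0,"tz":0,"grip":45},{"ax":0,"ay":0,"az":0,"tx":0,"ty":0,"tz":0,"grip":45},{"ax":0,"ay":0,"az":0,"tx":0,"ty":0,"tz":0,"grip":45},{"ax":0,"ay":0,"az":0,"tx":0,"ty":0,"tz":0,"grip":45},{"ax":0,"ay":0,"az":0,"tx":0,"ty":0,"tz":0,"grip":45},{"ax":0,"ay":0,"az":0,"tx":0,"ty":0,"tz":0,"grip":45}])

```text
time_s: 18.7
position: [0.4771, -0.107, 0.0209]
eef_rot: [179.9, 0.1, 139.0]
contact_force: [0.5, 0.7, 6.5]
grip_width: 0.0553
grip_force: 30.0
```

```bash
python3 plan.py 408.8,-287.5,80,139
```

```text
18.7 [ 477.1 -107.    20.9] [1.7994e+02 7.0000e-02 1.3899e+02] q7 67.2
408.8,-287.5,80,139 tx -0.2231 ty -0.6033 tz -0.1971 az -0.0000 rows 4.8 0.0
```

Emit:
servo_tool(deltas=[{"ax":0,"ay":0,"az":0,"tx":0,"ty":0,"tz":-0.06,"grip":45},{"ax":0,"ay":0,"az":0,"tx":0,"ty":0,"tz":-0.15,"grip":45},{"ax":0,"ay":0,"az":0,"tx":-0.01,"ty":-0.03,"tz":-0.197,"grip":45},{"ax":0,"ay":0,"az":0,"tx":-0.04,"ty":-0.11,"tz":-0.197,"grip":45},{"ax":0,"ay":0,"az":0,"tx":-0.08,"ty":-0.22,"tz":-0.197,"grip":45},{"ax":0,"ay":0,"az":0,"tx":-0.12,"ty":-0.33,"tz":-0.197,"grip":45},{"ax":0,"ay":0,"az":0,"tx":-0.16,"ty":-0.44,"tz":-0.197,"grip":45},{"ax":0,"ay":0,"az":0,"tx":-0.2,"ty":-0.54,"tz":-0.197,"grip":45},{"ax":0,"ay":0,"az":0,"tx":-0.223,"ty":-0.603,"tz":-0.197,"grip":45},{"ax":0,"ay":0,"az":0,"tx":-0.223,"ty":-0.603,"tz":-0.197,"grip":45}])

```text
time_s: 19.53
position: [0.4058, -0.2922, 0.0795]
eef_rot: [-179.9, 0.1, 138.6]
contact_force: [0.9, -0.4, -2.1]
grip_width: 0.0555
grip_force: 30.0
```

Emit:
servo_tool(deltas=[{"ax":0,"ay":0,"az":0,"tx":0,"ty":0,"tz":0,"grip":45},{"ax":0,"ay":0,"az":0,"tx":0,"ty":0,"tz":0,"grip":45},{"ax":0,"ay":0,"az":0,"tx":0,"ty":0,"tz":0,"grip":45}])

```text
time_s: 19.78
position: [0.4086, -0.2863, 0.0793]
eef_rot: [180.0, -0.0, 139.1]
contact_force: [0.1, -0.1, -2.2]
grip_width: 0.0557
grip_force: 30.0
```

```bash
python3 look.py w12 .083; python3 plan.py 408.8,-287.5,24.9,139
```

```text
19.78 [ 408.6 -286.3   79.3] [ 1.7997e+02 -3.0000e-02  1.3907e+02] 55.7
G [253. 251.] {'rect': array([ 405.9, -285.4,   55.4,   54.8,   49. ]), 'cen': array([ 406.4, -285.7]), 'area': 2415} [[379.0, -279.0], [384.0, -303.0], [404.0, -313.0], [420.0, -311.0], [433.0, -296.0], [434.0, -286.0], [428.0, -268.0], [408.0, -258.0], [390.0, -263.0]]
C [252. 195.] {'rect': array([ 409.1, -287.5,  100.1,   99.8,   12.5]), 'cen': array([ 398.4, -278.6]), 'area': 7142}
19.83 [ 408.7 -286.3   79.3] [ 1.7998e+02 -2.0000e-02  1.3909e+02] q7 82.9
408.8,-287.5,24.9,139 tx -0.0030 ty -0.0029 tz 0.1813 az 0.0005 rows 1.3 0.0
```

Emit:
servo_tool(deltas=[{"ax":0,"ay":0,"az":0,"tx":-0.011,"ty":0.001,"tz":0.04,"grip":45},{"ax":0,"ay":0,"az":0,"tx":-0.011,"ty":0.001,"tz":0.09,"grip":45},{"ax":0,"ay":0,"az":0,"tx":-0.011,"ty":0.001,"tz":0.135,"grip":45},{"ax":0,"ay":0,"az":0,"tx":-0.011,"ty":0.001,"tz":0.16,"grip":45},{"ax":0,"ay":0,"az":0,"tx":-0.011,"ty":0.001,"tz":0.174,"grip":45},{"ax":0,"ay":0,"az":0,"tx":-0.011,"ty":0.001,"tz":0.179,"grip":45},{"ax":0,"ay":0,"az":0,"tx":-0.011,"ty":0.001,"tz":0.182,"grip":45},{"ax":0,"ay":0,"az":0,"tx":-0.011,"ty":0.001,"tz":0.182,"grip":45},{"ax":0,"ay":0,"az":0,"tx":-0.011,"ty":0.001,"tz":0.182,"grip":45}])

```text
time_s: 20.58
position: [0.4112, -0.2895, 0.0251]
eef_rot: [180.0, 0.0, 139.0]
contact_force: [0.4, 0.0, -2.3]
grip_width: 0.0551
grip_force: 30.0
```

Emit:
servo_tool(deltas=[{"ax":0,"ay":0,"az":0,"tx":0,"ty":0,"tz":0.001,"grip":45},{"ax":0,"ay":0,"az":0,"tx":0,"ty":0,"tz":0.002,"grip":45},{"ax":0,"ay":0,"az":0,"tx":0,"ty":0,"tz":0.003,"grip":45},{"ax":0,"ay":0,"az":0,"tx":0,"ty":0,"tz":0.003,"grip":45}])

```text
time_s: 20.92
position: [0.4112, -0.2896, 0.0248]
eef_rot: [180.0, 0.1, 139.0]
contact_force: [-0.5, 1.6, 13.0]
grip_width: 0.0555
grip_force: 30.0
```

Emit:
servo_tool(deltas=[{"ax":0,"ay":0,"az":0,"tx":0,"ty":0,"tz":0,"grip":75},{"ax":0,"ay":0,"az":0,"tx":0,"ty":0,"tz":0,"grip":75},{"ax":0,"ay":0,"az":0,"tx":0,"ty":0,"tz":0,"grip":75},{"ax":0,"ay":0,"az":0,"tx":0,"ty":0,"tz":0,"grip":75},{"ax":0,"ay":0,"az":0,"tx":0,"ty":0,"tz":-0.1,"grip":75},{"ax":0,"ay":0,"az":0,"tx":0,"ty":0,"tz":-0.24,"grip":75},{"ax":0,"ay":0,"az":0,"tx":0,"ty":0,"tz":-0.4,"grip":75},{"ax":0,"ay":0,"az":0,"tx":0,"ty":0,"tz":-0.46,"grip":75},{"ax":0,"ay":0,"az":0,"tx":0,"ty":0,"tz":-0.46,"grip":75},{"ax":0,"ay":0,"az":0,"tx":0,"ty":0,"tz":-0.46,"grip":75}])

```text
time_s: 21.75
position: [0.4116, -0.2898, 0.1633]
eef_rot: [180.0, 0.2, 139.0]
contact_force: [-0.1, 0.6, -0.5]
grip_width: 0.0753
grip_force: 0.0
```

```bash
python3 look.py w13 .028; python3 plan.py 540,-369,160,139
```

```text
21.75 [ 411.6 -289.8  163.3] [179.95   0.2  138.98] 75.3
G [253. 190.] {'rect': array([ 409.8, -289.4,   54.9,   54.1,  -41. ]), 'cen': array([ 409.5, -289.1]), 'area': 2342} [[384.0, -279.0], [386.0, -303.0], [401.0, -315.0], [421.0, -314.0], [435.0, -301.0], [436.0, -282.0], [422.0, -265.0], [403.0, -262.0]]
C [475. 232.] {'rect': array([ 641.5, -126.7,  104.3,  100.5,   78.5]), 'cen': array([ 635.8, -126.3]), 'area': 8720}
  O {'rect': array([ 641.3, -128.5,   62.6,   50.8,  -11.5]), 'cen': array([ 636. , -127.5]), 'area': 2575}
C [253. 181.] {'rect': array([ 408.9, -287.4,  100. ,   99.9,  -77.6]), 'cen': array([ 408.9, -287.3]), 'area': 9951}
21.8 [ 411.  -289.4  162.1] [1.7998e+02 6.0000e-02 1.3899e+02] q7 82.2
540,-369,160,139 tx -0.4987 ty 0.0821 tz 0.0069 az -0.0001 rows 3.6 0.0
```

View pics/w13.png

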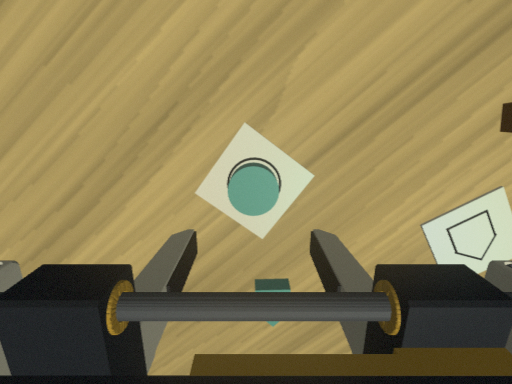

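The disc at (253,190) is about 2 mm off centre on its card, so I'll nudge it.

Emit:
servo_tool(deltas=[{"ax":0,"ay":0,"az":0,"tx":0,"ty":0,"tz":0.12,"grip":75},{"ax":0,"ay":0,"az":0,"tx":0,"ty":0,"tz":0.25,"grip":75},{"ax":0,"ay":0,"az":0,"tx":0,"ty":0,"tz":0.36,"grip":75},{"ax":0,"ay":0,"az":0,"tx":0,"ty":0,"tz":0.42,"grip":75},{"ax":0,"ay":0,"az":0,"tx":0,"ty":0,"tz":0.45,"grip":75},{"ax":0,"ay":0,"az":0,"tx":0,"ty":0,"tz":0.458,"grip":75},{"ax":0,"ay":0,"az":0,"tx":0,"ty":0,"tz":0.458,"grip":45},{"ax":0,"ay":0,"az":0,"tx":0,"ty":0,"tz":0.458,"grip":45},{"ax":0,"ay":0,"az":0,"tx":0,"ty":0,"tz":0.458,"grip":45},{"ax":0,"ay":0,"az":0,"tx":0,"ty":0,"tz":0.458,"grip":45}])

```text
time_s: 22.63
position: [0.4114, -0.2897, 0.0256]
eef_rot: [180.0, 0.1, 139.0]
contact_force: [-0.5, -0.2, 1.2]
grip_width: 0.0554
grip_force: 30.0
```

Emit:
servo_tool(deltas=[{"ax":0,"ay":0,"az":0,"tx":0,"ty":0,"tz":0,"grip":45},{"ax":0,"ay":0,"az":0,"tx":0,"ty":0,"tz":-0.012,"grip":45},{"ax":0,"ay":0,"az":0,"tx":0.006,"ty":0.003,"tz":-0.015,"grip":45},{"ax":0,"ay":0,"az":0,"tx":0.006,"ty":0.003,"tz":-0.015,"grip":45},{"ax":0,"ay":0,"az":0,"tx":0.006,"ty":0.003,"tz":-0.015,"grip":45},{"ax":0,"ay":0,"az":0,"tx":0.006,"ty":0.003,"tz":-0.008,"grip":45},{"ax":0,"ay":0,"az":0,"tx":0.006,"ty":0.003,"tz":-0.003,"grip":45},{"ax":0,"ay":0,"az":0,"tx":0.006,"ty":0.003,"tz":0,"grip":45},{"ax":0,"ay":0,"az":0,"tx":0.006,"ty":0.003,"tz":0,"grip":45}])

```text
time_s: 23.38
position: [0.4102, -0.2876, 0.0254]
eef_rot: [180.0, 0.0, 139.0]
contact_force: [-1.6, 2.1, 21.1]
grip_width: 0.0553
grip_force: 30.0
```

Emit:
servo_tool(deltas=[{"ax":0,"ay":0,"az":0,"tx":0,"ty":0,"tz":0,"grip":75},{"ax":0,"ay":0,"az":0,"tx":0,"ty":0,"tz":0,"grip":75},{"ax":0,"ay":0,"az":0,"tx":0,"ty":0,"tz":0,"grip":75},{"ax":0,"ay":0,"az":0,"tx":0,"ty":0,"tz":0,"grip":75},{"ax":0,"ay":0,"az":0,"tx":0,"ty":0,"tz":-0.1,"grip":75},{"ax":0,"ay":0,"az":0,"tx":0,"ty":0,"tz":-0.24,"grip":75},{"ax":0,"ay":0,"az":0,"tx":0,"ty":0,"tz":-0.4,"grip":75},{"ax":0,"ay":0,"az":0,"tx":0,"ty":0,"tz":-0.46,"grip":75},{"ax":0,"ay":0,"az":0,"tx":0,"ty":0,"tz":-0.46,"grip":75},{"ax":0,"ay":0,"az":0,"tx":0,"ty":0,"tz":-0.46,"grip":75}])

```text
time_s: 24.22
position: [0.4108, -0.2879, 0.1638]
eef_rot: [180.0, 0.2, 139.0]
contact_force: [-0.5, 0.3, -0.2]
grip_width: 0.0751
grip_force: 0.0
```

```bash
python3 look.py w14 .028; python3 plan.py 536,-364,160,139
```

```text
24.22 [ 410.8 -287.9  163.8] [179.96   0.18 138.98] 75.1
G [253. 190.] {'rect': array([ 408.2, -286.8,   54.9,   54.2,  -41.1]), 'cen': array([ 408.3, -286.9]), 'area': 2350} [[387.0, -270.0], [382.0, -293.0], [393.0, -309.0], [413.0, -314.0], [432.0, -301.0], [434.0, -279.0], [421.0, -263.0], [404.0, -259.0]]
C [474. 233.] {'rect': array([ 641.3, -126.7,  104.1,  100.2,   78.5]), 'cen': array([ 635.8, -125.4]), 'area': 8725}
  O {'rect': array([ 641.3, -128.4,   62.6,   51. ,  -11.4]), 'cen': array([ 636.1, -127.5]), 'area': 2573}
C [252. 183.] {'rect': array([ 408.8, -287.4,  100. ,   99.9,   12.4]), 'cen': array([ 408.9, -287.3]), 'area': 9952}
24.27 [ 410.2 -287.5  162.6] [1.7999e+02 5.0000e-02 1.3899e+02] q7 82.4
536,-364,160,139 tx -0.4838 ty 0.0828 tz 0.0085 az -0.0000 rows 3.5 0.0
```

The disc is centred to within 0.7 mm. Next, the gable.

Emit:
servo_tool(deltas=[{"ax":0,"ay":0,"az":0,"tx":-0.484,"ty":0.083,"tz":0.008,"grip":75},{"ax":0,"ay":0,"az":0,"tx":-0.484,"ty":0.083,"tz":0.008,"grip":75},{"ax":0,"ay":0,"az":0,"tx":-0.484,"ty":0.083,"tz":0.008,"grip":75},{"ax":0,"ay":0,"az":0,"tx":-0.484,"ty":0.083,"tz":0.008,"grip":75},{"ax":0,"ay":0,"az":0,"tx":-0.484,"ty":0.083,"tz":0.008,"grip":75},{"ax":0,"ay":0,"az":0,"tx":-0.484,"ty":0.083,"tz":0.008,"grip":75},{"ax":0,"ay":0,"az":0,"tx":-0.484,"ty":0.083,"tz":0.008,"grip":75}])

```text
time_s: 24.85
position: [0.5344, -0.3633, 0.158]
eef_rot: [-180.0, -0.2, 139.0]
contact_force: [0.3, -1.2, 0.7]
grip_width: 0.0747
grip_force: 0.0
```

```bash
python3 look.py w15; python3 plan.py 536,-364,21,139
```

```text
24.85 [ 534.4 -363.3  158. ] [-179.95   -0.23  138.97] 74.7
G [252. 197.] {'rect': array([ 541.9, -371.8,   54.6,   42.6,  -39.5]), 'cen': array([ 538.7, -369.1]), 'area': 1911} [[534.0, -339.0], [508.0, -372.0], [535.0, -393.0], [562.0, -390.0], [560.0, -360.0]]
G [227.  43.] {'rect': array([ 408.8, -287.4,   56.5,   55.8,  -41. ]), 'cen': array([ 408.9, -287.5]), 'area': 2491} [[385.0, -272.0], [381.0, -291.0], [392.0, -310.0], [417.0, -314.0], [434.0, -301.0], [437.0, -281.0], [421.0, -262.0], [401.0, -261.0]]
C [477. 121.] {'rect': array([ 641.3, -133.4,  101.4,   91.2,  -11.8]), 'cen': array([ 637.2, -138.5]), 'area': 7865}
  O {'rect': array([ 641.9, -128.3,   63.1,   52.1,  -11. ]), 'cen': array([ 636.8, -127.3]), 'area': 2635}
C [229.  50.] {'rect': array([ 408.5, -286.9,  102.2,  101.5,  -77.6]), 'cen': array([ 412.7, -290.1]), 'area': 9333}
24.9 [ 534.3 -363.3  158.6] [-179.96   -0.18  138.97] q7 82.9
536,-364,21,139 tx -0.0058 ty 0.0018 tz 0.4587 az -0.0002 rows 3.3 0.0
```

View pics/w15.png

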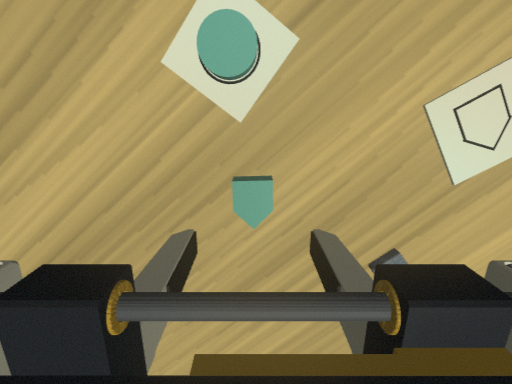

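The gable is at (252,197) with its peak pointing away from the camera, and the disc at (228,45) reads as centred from this view too. I'll grasp the gable across its parallel side walls.

Emit:
servo_tool(deltas=[{"ax":0,"ay":0,"az":-0.008,"tx":-0.014,"ty":-0.005,"tz":0.12,"grip":75},{"ax":0,"ay":0,"az":-0.008,"tx":-0.014,"ty":-0.005,"tz":0.25,"grip":75},{"ax":0,"ay":0,"az":-0.008,"tx":-0.014,"ty":-0.005,"tz":0.36,"grip":75},{"ax":0,"ay":0,"az":-0.008,"tx":-0.014,"ty":-0.005,"tz":0.43,"grip":75},{"ax":0,"ay":0,"az":-0.008,"tx":-0.014,"ty":-0.005,"tz":0.455,"grip":75},{"ax":0,"ay":0,"az":-0.008,"tx":-0.014,"ty":-0.005,"tz":0.459,"grip":75},{"ax":0,"ay":0,"az":-0.008,"tx":-0.014,"ty":-0.005,"tz":0.459,"grip":75},{"ax":0,"ay":0,"az":-0.008,"tx":-0.014,"ty":-0.005,"tz":0.459,"grip":75}])

```text
time_s: 25.57
position: [0.5387, -0.3684, 0.0239]
eef_rot: [180.0, 0.1, 140.4]
contact_force: [-0.4, -0.3, -0.4]
grip_width: 0.075
grip_force: 0.0
```

Emit:
servo_tool(deltas=[{"ax":0,"ay":0,"az":0,"tx":0,"ty":0,"tz":0,"grip":33},{"ax":0,"ay":0,"az":0,"tx":0,"ty":0,"tz":0,"grip":33},{"ax":0,"ay":0,"az":0,"tx":0,"ty":0,"tz":0,"grip":33},{"ax":0,"ay":0,"az":0,"tx":0,"ty":0,"tz":0,"grip":33},{"ax":0,"ay":0,"az":0,"tx":0,"ty":0,"tz":0,"grip":33},{"ax":0,"ay":0,"az":0,"tx":0,"ty":0,"tz":0,"grip":33},{"ax":0,"ay":0,"az":0,"tx":0,"ty":0,"tz":0,"grip":33}])

```text
time_s: 26.15
position: [0.5383, -0.368, 0.0226]
eef_rot: [180.0, 0.0, 140.4]
contact_force: [-0.4, -0.6, 5.3]
grip_width: 0.0438
grip_force: 30.0
```

```bash
python3 plan.py 634.6,-126.8,80,168.6
```

```text
26.15 [ 538.3 -368.    22.6] [1.7999e+02 2.0000e-02 1.4042e+02] q7 85.0
634.6,-126.8,80,168.6 tx 0.2650 ty 0.8242 tz -0.1912 az -0.1566 rows 6.4 3.9
```

Emit:
servo_tool(deltas=[{"ax":0,"ay":0,"az":0,"tx":0,"ty":0,"tz":-0.06,"grip":33},{"ax":0,"ay":0,"az":0,"tx":0,"ty":0,"tz":-0.15,"grip":33},{"ax":0,"ay":0,"az":-0.01,"tx":0.01,"ty":0.04,"tz":-0.191,"grip":33},{"ax":0,"ay":0,"az":-0.03,"tx":0.04,"ty":0.13,"tz":-0.191,"grip":33},{"ax":0,"ay":0,"az":-0.06,"tx":0.08,"ty":0.25,"tz":-0.191,"grip":33},{"ax":0,"ay":0,"az":-0.09,"tx":0.12,"ty":0.37,"tz":-0.191,"grip":33},{"ax":0,"ay":0,"az":-0.12,"tx":0.16,"ty":0.5,"tz":-0.191,"grip":33},{"ax":0,"ay":0,"az":-0.15,"tx":0.2,"ty":0.62,"tz":-0.191,"grip":33},{"ax":0,"ay":0,"az":-0.157,"tx":0.24,"ty":0.74,"tz":-0.191,"grip":33},{"ax":0,"ay":0,"az":-0.157,"tx":0.265,"ty":0.824,"tz":-0.191,"grip":33}])

```text
time_s: 26.98
position: [0.6356, -0.1212, 0.0794]
eef_rot: [179.9, 0.0, 169.1]
contact_force: [-0.3, 0.9, -0.8]
grip_width: 0.0441
grip_force: 30.0
```

Emit:
servo_tool(deltas=[{"ax":0,"ay":0,"az":0,"tx":0,"ty":0,"tz":0,"grip":33},{"ax":0,"ay":0,"az":0,"tx":0,"ty":0,"tz":0,"grip":33},{"ax":0,"ay":0,"az":0,"tx":0,"ty":0,"tz":0,"grip":33},{"ax":0,"ay":0,"az":0,"tx":0,"ty":0,"tz":0,"grip":33},{"ax":0,"ay":0,"az":0,"tx":0,"ty":0,"tz":0,"grip":33}])

```text
time_s: 27.4
position: [0.6338, -0.1283, 0.0796]
eef_rot: [-180.0, -0.0, 168.6]
contact_force: [0.6, -0.3, -0.7]
grip_width: 0.0439
grip_force: 30.0
```

```bash
python3 look.py w16 .081; python3 plan.py 634.6,-126.8,26.6,168.6
```

```text
27.4 [ 633.8 -128.3   79.6] [-1.7996e+02 -1.0000e-02  1.6858e+02] 43.9
G [253. 249.] {'rect': array([ 635. , -129.1,   49.6,   44.2,  -11.4]), 'cen': array([ 633.1, -128.6]), 'area': 1943} [[615.0, -104.0], [607.0, -144.0], [641.0, -152.0], [658.0, -141.0], [661.0, -127.0], [650.0, -111.0]]
C [256. 195.] {'rect': array([ 624. , -124.6,  100.2,   64.2,   78.4]), 'cen': array([ 623.6, -124.1]), 'area': 6261}
27.45 [ 633.9 -128.2   79.6] [-1.7997e+02 -1.0000e-02  1.6858e+02] q7 84.2
634.6,-126.8,26.6,168.6 tx -0.0012 ty 0.0050 tz 0.1768 az -0.0001 rows 1.3 0.0
```

View pics/w16.png

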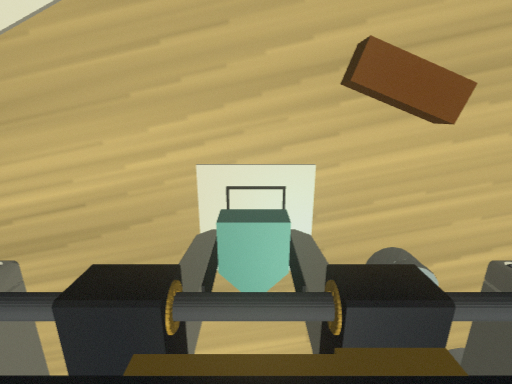

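The held gable at (253,249) is aligned with its card, with its peak away from the camera along the card's +x. Lowering with a small correction.

Emit:
servo_tool(deltas=[{"ax":0,"ay":0,"az":0,"tx":-0.007,"ty":0.004,"tz":0.04,"grip":33},{"ax":0,"ay":0,"az":0,"tx":-0.007,"ty":0.004,"tz":0.09,"grip":33},{"ax":0,"ay":0,"az":0,"tx":-0.007,"ty":0.004,"tz":0.13,"grip":33},{"ax":0,"ay":0,"az":0,"tx":-0.007,"ty":0.004,"tz":0.155,"grip":33},{"ax":0,"ay":0,"az":0,"tx":-0.007,"ty":0.004,"tz":0.169,"grip":33},{"ax":0,"ay":0,"az":0,"tx":-0.007,"ty":0.004,"tz":0.174,"grip":33},{"ax":0,"ay":0,"az":0,"tx":-0.007,"ty":0.004,"tz":0.177,"grip":33},{"ax":0,"ay":0,"az":0,"tx":-0.007,"ty":0.004,"tz":0.177,"grip":33},{"ax":0,"ay":0,"az":0,"tx":-0.007,"ty":0.004,"tz":0.177,"grip":33}])

```text
time_s: 28.2
position: [0.6369, -0.1262, 0.0267]
eef_rot: [-180.0, 0.0, 168.7]
contact_force: [-0.5, -0.2, -0.9]
grip_width: 0.0436
grip_force: 30.0
```

Emit:
servo_tool(deltas=[{"ax":0,"ay":0,"az":0,"tx":0,"ty":0,"tz":0.001,"grip":33},{"ax":0,"ay":0,"az":0,"tx":0,"ty":0,"tz":0.002,"grip":33},{"ax":0,"ay":0,"az":0,"tx":0,"ty":0,"tz":0.002,"grip":33},{"ax":0,"ay":0,"az":0,"tx":0,"ty":0,"tz":0.002,"grip":33}])

```text
time_s: 28.53
position: [0.637, -0.1261, 0.0266]
eef_rot: [-180.0, 0.0, 168.7]
contact_force: [-2.5, 0.5, 5.4]
grip_width: 0.0434
grip_force: 30.0
```

In contact, so I'll release.

Emit:
servo_tool(deltas=[{"ax":0,"ay":0,"az":0,"tx":0,"ty":0,"tz":0,"grip":70},{"ax":0,"ay":0,"az":0,"tx":0,"ty":0,"tz":0,"grip":70},{"ax":0,"ay":0,"az":0,"tx":0,"ty":0,"tz":0,"grip":70},{"ax":0,"ay":0,"az":0,"tx":0,"ty":0,"tz":0,"grip":70},{"ax":0,"ay":0,"az":0,"tx":0,"ty":0,"tz":-0.1,"grip":70},{"ax":0,"ay":0,"az":0,"tx":0,"ty":0,"tz":-0.24,"grip":70},{"ax":0,"ay":0,"az":0,"tx":0,"ty":0,"tz":-0.4,"grip":70},{"ax":0,"ay":0,"az":0,"tx":0,"ty":0,"tz":-0.46,"grip":70},{"ax":0,"ay":0,"az":0,"tx":0,"ty":0,"tz":-0.46,"grip":70},{"ax":0,"ay":0,"az":0,"tx":0,"ty":0,"tz":-0.46,"grip":70}])

```text
time_s: 29.37
position: [0.6375, -0.1262, 0.1656]
eef_rot: [180.0, 0.2, 168.7]
contact_force: [0.1, 0.4, 0.1]
grip_width: 0.0697
grip_force: 0.0
```

```bash
python3 look.py w17 .028
```

```text
29.37 [ 637.5 -126.2  165.6] [179.99   0.19 168.68] 69.7
G [253. 190.] {'rect': array([ 641.5, -127.1,   54.1,   43. ,  -10.1]), 'cen': array([ 637.4, -126.5]), 'area': 1893} [[619.0, -101.0], [612.0, -143.0], [644.0, -149.0], [668.0, -134.0], [652.0, -108.0]]
G [33.  7.] {'rect': array([ 430. , -288.9,   53. ,   16.5,   78.7]), 'cen': array([ 428.7, -288.2]), 'area': 620} [[417.0, -313.0], [438.0, -293.0], [437.0, -273.0], [427.0, -261.0]]
C [252. 188.] {'rect': array([ 641.5, -128.2,  100.2,   98.8,   78.6]), 'cen': array([ 641.6, -128.1]), 'area': 9860}
  O {'rect': array([ 630.2, -126.1,   50.3,   39.5,   78.7]), 'cen': array([ 623.7, -130.1]), 'area': 1226}
C [54. 27.] {'rect': array([ 427.4, -283.9,  104.5,   64.2,  -77.6]), 'cen': array([ 436.5, -289.3]), 'area': 4601}
```

View pics/w17.png

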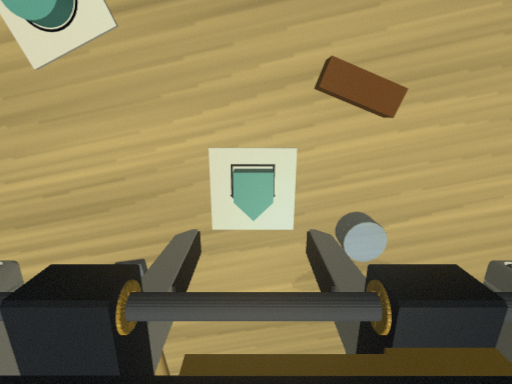

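The gable at (253,190) is about 1.1 mm to the +y side. One small nudge, then a top check.

Emit:
servo_tool(deltas=[{"ax":0,"ay":0,"az":0,"tx":0,"ty":0,"tz":0.12,"grip":70},{"ax":0,"ay":0,"az":0,"tx":0,"ty":0,"tz":0.25,"grip":70},{"ax":0,"ay":0,"az":0,"tx":0,"ty":0,"tz":0.36,"grip":70},{"ax":0,"ay":0,"az":0,"tx":0,"ty":0,"tz":0.42,"grip":70},{"ax":0,"ay":0,"az":0,"tx":0,"ty":0,"tz":0.45,"grip":70},{"ax":0,"ay":0,"az":0,"tx":0,"ty":0,"tz":0.459,"grip":70},{"ax":0,"ay":0,"az":0,"tx":0,"ty":0,"tz":0.459,"grip":33},{"ax":0,"ay":0,"az":0,"tx":0,"ty":0,"tz":0.459,"grip":33},{"ax":0,"ay":0,"az":0,"tx":0,"ty":0,"tz":0.459,"grip":33},{"ax":0,"ay":0,"az":0,"tx":0,"ty":0,"tz":0.459,"grip":33}])

```text
time_s: 30.25
position: [0.6375, -0.1262, 0.0276]
eef_rot: [180.0, 0.1, 168.7]
contact_force: [0.1, 0.0, 0.3]
grip_width: 0.0481
grip_force: 0.0
```

Emit:
servo_tool(deltas=[{"ax":0,"ay":0,"az":0,"tx":0,"ty":0,"tz":0,"grip":33},{"ax":0,"ay":0,"az":0,"tx":0,"ty":0,"tz":0,"grip":33},{"ax":0,"ay":0,"az":0,"tx":0,"ty":0,"tz":-0.012,"grip":33},{"ax":0,"ay":0,"az":0,"tx":0,"ty":-0.0035,"tz":-0.015,"grip":33},{"ax":0,"ay":0,"az":0,"tx":0,"ty":-0.0035,"tz":-0.015,"grip":33},{"ax":0,"ay":0,"az":0,"tx":0,"ty":-0.0035,"tz":-0.008,"grip":33},{"ax":0,"ay":0,"az":0,"tx":0,"ty":-0.0035,"tz":-0.003,"grip":33},{"ax":0,"ay":0,"az":0,"tx":0,"ty":-0.0035,"tz":0,"grip":33},{"ax":0,"ay":0,"az":0,"tx":0,"ty":-0.0035,"tz":0,"grip":33}])

```text
time_s: 31.0
position: [0.6365, -0.1271, 0.0274]
eef_rot: [-180.0, 0.0, 168.7]
contact_force: [-4.8, 0.4, 15.6]
grip_width: 0.0438
grip_force: 30.0
```

Emit:
servo_tool(deltas=[{"ax":0,"ay":0,"az":0,"tx":0,"ty":0,"tz":0,"grip":70},{"ax":0,"ay":0,"az":0,"tx":0,"ty":0,"tz":0,"grip":70},{"ax":0,"ay":0,"az":0,"tx":0,"ty":0,"tz":0,"grip":70},{"ax":0,"ay":0,"az":0,"tx":0,"ty":0,"tz":0,"grip":70},{"ax":0,"ay":0,"az":0,"tx":0,"ty":0,"tz":-0.1,"grip":70},{"ax":0,"ay":0,"az":0,"tx":0,"ty":0,"tz":-0.24,"grip":70},{"ax":0,"ay":0,"az":0,"tx":0,"ty":0,"tz":-0.4,"grip":70},{"ax":0,"ay":0,"az":0,"tx":0,"ty":0,"tz":-0.46,"grip":70},{"ax":0,"ay":0,"az":0,"tx":0,"ty":0,"tz":-0.46,"grip":70},{"ax":0,"ay":0,"az":0,"tx":0,"ty":0,"tz":-0.46,"grip":70}])

```text
time_s: 31.83
position: [0.6372, -0.1272, 0.1657]
eef_rot: [180.0, 0.2, 168.7]
contact_force: [0.6, -0.3, -1.0]
grip_width: 0.0702
grip_force: 0.0
```

```bash
python3 look.py w18 .028; python3 plan.py 480,60,200,168.6
```

```text
31.83 [ 637.2 -127.2  165.7] [179.99   0.18 168.67] 70.2
G [253. 189.] {'rect': array([ 641.2, -128.1,   54.1,   43. ,  -10.1]), 'cen': array([ 636.7, -127.5]), 'area': 1862} [[619.0, -102.0], [611.0, -144.0], [643.0, -150.0], [668.0, -134.0], [651.0, -109.0]]
G [34.  7.] {'rect': array([ 429.9, -288.8,   52.3,   16.5,   78.7]), 'cen': array([ 428.5, -288.2]), 'area': 628} [[417.0, -313.0], [430.0, -305.0], [439.0, -287.0], [427.0, -262.0]]
C [253. 188.] {'rect': array([ 641.4, -128.2,  100.2,   98.9,   78.6]), 'cen': array([ 641.6, -128.1]), 'area': 9866}
C [55. 27.] {'rect': array([ 427.1, -284. ,  104.3,   64.9,  -77.6]), 'cen': array([ 436.3, -289.4]), 'area': 4632}
31.88 [ 636.3 -127.   164.1] [1.8000e+02 1.0000e-02 1.6868e+02] q7 84.5
480,60,200,168.6 tx 0.6333 ty 0.5090 tz -0.1196 az 0.0004 rows 5.9 0.0
```

The gable is good. I'll move clear and check the bar and square from a second viewpoint.

Emit:
servo_tool(deltas=[{"ax":0,"ay":0,"az":0,"tx":0.633,"ty":0.509,"tz":-0.12,"grip":70},{"ax":0,"ay":0,"az":0,"tx":0.633,"ty":0.509,"tz":-0.12,"grip":70},{"ax":0,"ay":0,"az":0,"tx":0.633,"ty":0.509,"tz":-0.12,"grip":70},{"ax":0,"ay":0,"az":0,"tx":0.633,"ty":0.509,"tz":-0.12,"grip":70},{"ax":0,"ay":0,"az":0,"tx":0.633,"ty":0.509,"tz":-0.12,"grip":70},{"ax":0,"ay":0,"az":0,"tx":0.633,"ty":0.509,"tz":-0.12,"grip":70},{"ax":0,"ay":0,"az":0,"tx":0.633,"ty":0.509,"tz":-0.12,"grip":70},{"ax":0,"ay":0,"az":0,"tx":0.633,"ty":0.509,"tz":-0.12,"grip":70},{"ax":0,"ay":0,"az":0,"tx":0.633,"ty":0.509,"tz":-0.12,"grip":70}])

```text
time_s: 32.63
position: [0.4802, 0.0597, 0.1993]
eef_rot: [-179.9, -0.1, 168.7]
contact_force: [0.9, 0.4, 0.4]
grip_width: 0.0701
grip_force: 0.0
```

```bash
python3 look.py w19 .028
python3 - <<'E'
from h import *
c=camera('top');cv2.imwrite('pics/top1.png',cv2.resize(c['color'][100:290,50:420],None,fx=2.1,fy=2.1,interpolation=cv2.INTER_CUBIC)[:,:,::-1])
H,S,V=cv2.split(cv2.cvtColor(c['color'],cv2.COLOR_RGB2HSV))
g=((H>60)&(H<100)&(S>60)&(V>95)).astype(np.uint8);g[:100]=0
for k in blobs(g,60): print('G',desc(cast(c,k,.028)))
m=((S<70)&(V>150)).astype(np.uint8);m=cv2.morphologyEx(m,cv2.MORPH_CLOSE,np.ones((5,5)))
for k in blobs(m[:300],400):print('C',desc(cast(c,k,.004)))
b=((S<60)&(V>60)).astype(np.uint8)[110:145,240:275]
for q in blobs(b,80): print('tin',desc(cast(c,q+[240,110],.036)))
E
python3 plan.py 520,380,165,195.7
```

```text
32.63 [480.2  59.7 199.3] [-1.7995e+02 -7.0000e-02  1.6871e+02] 70.1
G [422.  84.] {'rect': array([405.2, 261.8,  46.3,  46. , -74.3]), 'cen': array([405.2, 261.9]), 'area': 2106} [[378.0, 278.0], [390.0, 235.0], [432.0, 246.0], [421.0, 290.0]]
C [495. 169.] {'rect': array([532.8, 370.4, 102.3,  50.5,  15.4]), 'cen': array([529.1, 364.7]), 'area': 4042}
C [412.  84.] {'rect': array([405.6, 262.8, 100.3,  99.9, -74.9]), 'cen': array([405.5, 262.8]), 'area': 10002}
  O {'rect': array([405.4, 265. ,  56.1,  53.1, -75.1]), 'cen': array([402.1, 256.5]), 'area': 1938}
G {'rect': array([ 408.5, -285.7,   54.9,   52. ,  -89. ]), 'cen': array([ 408.4, -285.9]), 'area': 2273}
G {'rect': array([403.6, 261.3,  46. ,  45.5,  15. ]), 'cen': array([403.7, 261.2]), 'area': 2025}
G {'rect': array([523.1, 393.2,  83. ,  29. ,  15.4]), 'cen': array([523.1, 393.1]), 'area': 2358}
G {'rect': array([ 638.6, -128.1,   51.7,   42.9,  -10.8]), 'cen': array([ 634.9, -127.1]), 'area': 1813}
C {'rect': array([ 408.9, -287.8,  101.3,  100.7,  -77.8]), 'cen': array([ 408.9, -287.8]), 'area': 10068}
C {'rect': array([404.3, 262.7, 102. , 101.2, -74.9]), 'cen': array([405.9, 267.9]), 'area': 9154}
C {'rect': array([523.8, 394.2, 101.7, 101.5,  15.6]), 'cen': array([523.6, 394. ]), 'area': 10218}
C {'rect': array([594.7, 144.9, 193. , 133.1, -75.2]), 'cen': array([593.8, 142. ]), 'area': 24641}
C {'rect': array([ 641.3, -128.4,  101.8,  101.1,  -11.4]), 'cen': array([ 641.3, -128.4]), 'area': 10198}
C {'rect': array([927. ,  98.1, 502. , 132.6, -87.4]), 'cen': array([942.8,  96.4]), 'area': 44498}
tin {'rect': array([712. , -13.8,  54. ,  47.2,   0.9]), 'cen': array([713.2, -13.9]), 'area': 2110}
32.73 [480.8  58.8 199.4] [-1.7995e+02 -5.0000e-02  1.6859e+02] q7 64.5
520,380,165,195.7 tx 0.0837 ty 1.0752 tz 0.1146 az -0.1506 rows 7.8 3.8
```

View pics/top1.png

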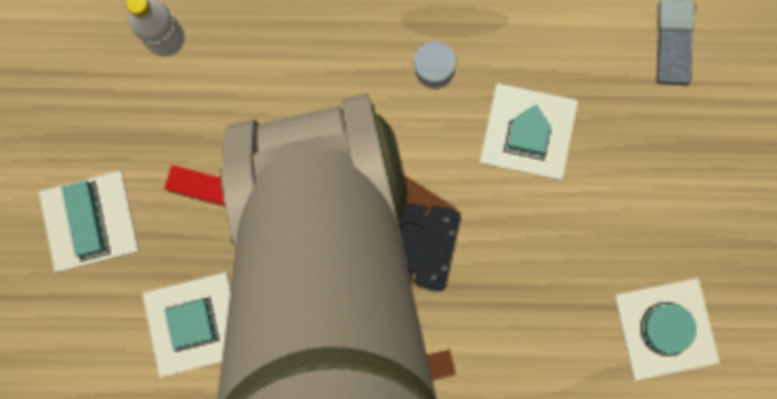

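The top view shows every piece on its own card: bar at crop (85,220), square (190,323), disc (668,328) and gable (530,130). The tin at crop (435,62) hasn't moved and the look-alikes are untouched. The residual offsets are within about 1 mm, allowing for the visible side walls biasing the readings. Handing in.

```bash
python3 -c "
from bench import finish_job;print(finish_job())"
```

```text
the job is handed in; nothing more can be done
None
```

I handed the job in at about 33 s: all four glass pieces lie flat on their own cards, turned to fit and centred to about 1 mm by my camera checks (the hand-in gave no verdict); the tin and look-alikes were left alone.

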